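Change over the seal-engraving machine

ROBOT

A 6-joint arm with a two-finger parallel gripper is mounted at the origin on the work surface. World frame = base frame: x ahead of the robot, y to its left, z up, the work surface at z = 0. Lengths are in m, angles in rad, forces in N, time in s.
With the tool pointing down it reaches from about 0.225 to 0.875 m from the base axis. Payload 3.4 kg.
Tool frame: the origin (TCP) lies on the mounting face of the last link; the fingertips stand 173 mm ahead of it and the grasp point (between the pads) lies 155 mm ahead of it; x points along the fingers, y is the direction in which the jaws open and shut, and the axes are right-handed (so a half turn about x gives the same grasp; the last joint's range is limited). The gripper opens to 85 mm and grips with 20 to 120 N. Pads are 22 mm wide; open, the fingers measure 114 mm over their backs; the gripper's body (76 mm by 85 mm) begins 54 mm behind the grasp point. The pads swing forward as they close: fully open they stand 13 mm farther back than shut.
Start: joints at [1.02, 0.276, 1.505, -0, 1.361, -0.121], TCP at [0.24, 0.523, 0.405] pointing down, gripper open.
Joint ranges: [-2.89, 2.89], [-0.75, 2.08], [0.22, 2.7], [-1.18, 4.32], [0.11, 2.71], [-2.7, 2.7]. Speed limits (rad/s): [2.57, 2.57, 3.14, 3.14, 3.14, 3.14].

INTERFACE

Orientations are given as a unit quaternion [w, x, y, z].
In Python, from rig import manip gives the robot as it stands.
- The arm moves only by the tool arm_command, never from a script. Its argument "targets" is a list of rows, each an object with "dp": the shift along the tool's x, y, z in m, a list of three; "turn": the turn, a rotation vector about the tool's x, y, z in degrees, a list of three; "grip": the opening, from -1 (shut) to 1 (fully open). In form: [{"dp": [tx, ty, tz], "turn": [wx, wy, wz], "grip": grip}, ...]. A call has 1 to 8 rows; each row shifts and turns the commanded pose from where the row before left it, along the tool's axes as they then stand; what a row does not reach is not made up. A row lasts 1/10 s, in which the tool goes at most 50 mm and 8.59 degrees, less where a joint would pass 70% of its speed; a pose out of reach is approached as far as the arm can. A call with a gripper value outside its range is refused whole. The fingers move at their own pace and stop on an object; "grip_force" is the grip in N (left out, the last holds). Time passes only in rows, so rows that do not move let the fingers close. It gives the time, the measured TCP pose, the force and the opening at its end, in the units of the state.
- manip.get_state(): the state, without advancing time (a new reading comes with each control period).
- manip.get_image(name): name is "scene" or "top"; returns the picture (420x560x3 uint8, red, green, blue); there is no depth.
- manip.calibration(name): a dict with "fx", "fy", "cx", "cy" (pixels), "R" (3x3) and "t" (3): a world point X has camera coordinates R X + t. Camera axes: x right, y down, z forward; pixel columns grow to the right and rows downward; lengths in m; the calibration is good to about 2 mm. A picture is of the moment at which its call begins. calibration takes no time and is no camera call.
- manip.sign_off(): hands the job in, once; it reports no verdict.
The state is a dict: "clock": time; "qpos": joint angles; "qd": joint speeds; "effort": joint torques, N m; "position": TCP position; "ee_rot": TCP orientation; "contact_force": force on the tool from outside, world axes, zero at the start; "moment": the same for the moment, N m; "width": finger opening in m.
Only numpy, scipy, OpenCV 4.12 (cv2) and the standard library are available. Lean on these libraries where they do the work, as an engineer would, in place of code of your own. Each camera call takes 0.05 s, during which the arm holds its last target.

TASK

Change the engraving machine over to the next job: slide its head out of the way to its parked end, turn the red clamp knob back past its click to open the vise, and stand the finished copper seals upright in the wooden tray. Load every brass blank upright and flat on the bed between the vise jaws, and tighten the knob until it clicks home. Then slide the head back over one of the clamped blanks, press its sprung spindle down until the foot rests on that blank for about a second to check the height, let it spring back up, and leave everything else on the bench where it is.

Things in the scene. Friction and masses are not known exactly. Their poses are not given: they have to be found in the camera images.
- engraver: Small engraving machine fixed to the bench: dark grey base 230 x 300 x 15 mm, origin under its centre, x away from the robot (within 0.15 rad), y along vise jaws and rails, z up. In its frame: low vise about (0, 50) mm, red clamp knob at (-75, 50), two rails along y at x = +92 mm (48 and 84 mm high) between end posts at y = +-144 mm, 100 mm high.
- vise_row (a point): Middle of the vise bed, at (0, 50, 30) mm in the engraver's frame, on the line where clamped dies stand; axes as the engraver's. Jaws: 120 mm long in y (+-60 mm of this point), 14 mm thick, 9 mm high above the bed. The far jaw is fixed, its face at x = +12.5 mm.
- jaw (a joint): Near vise jaw, moved only by the knob, m: 0 = its face at x = -12.5 mm from vise_row (25 mm gap, dies clamped with some 20 N); grows as it backs towards the robot, to 0.008 with the knob fully open (33 mm gap). Closing, it pushes the dies against the far jaw.
- knob (a joint): Vise knob, vertical axis, rad. -0.06 to 0.06 = clicked home, clamped; grows counter-clockwise seen from above to a stop at 1.3 = fully open. A sprung ball plunger makes the click: crest near 0.25; below it the knob snaps home, just above it it is pushed out to 0.5; from 0.5 to 1.3 it turns freely and stays where left. About 0.15 N m takes it past the click either way (clockwise tightens).
- knob_grip (a point): Point on the knob's axis, 66 mm above the bench, in its red wing bar: 48 mm long, 12 mm thick, from 46.5 to 72.5 mm high, over a black hub 46 mm across. The point's y axis runs along the bar and turns with the knob; locked, the bar lies along the engraver's y.
- head (a joint): Engraving head on its rails, m: 0 = parked at the engraver's -y end, grows to +y, stop at 0.200; 0.160 puts the spindle over vise_row. Spindle axis at x = 0 in the engraver's frame, y = -110 mm + this. Stays where left (2 N to move). Arm 56 mm wide in y, x from -26 to +112 mm, 106 to 142 mm high; spindle housing 40 mm across, down to 88 mm. Starts over the vise.
- head_grip (a point): Point in the blue grip fin on top of the head, 165 mm above the bench. The fin is 42 mm long along x, 14 mm thick along y, from 142 to 176 mm high, 58 mm behind the spindle axis (towards +x). Axes as the engraver's.
- spindle (a joint): Sprung spindle through the head, m: 0 = up at rest, grows downward to 0.034. A spring lifts it back (about 2.5 N to start it down, 5 N at 20 mm). Reads 0.020 when its foot rests on a die seated on the vise bed.
- spindle_foot (a point): Centre of the flat 8 mm round foot at the spindle's lower end, 74 mm above the bench at rest.
- spindle_cap (a point): Centre of the top of the spindle's round cap (black band, 28 mm across), 182 mm above the bench at rest: press down here.
- stock_mat: Dark rubber mat 150 x 150 x 2 mm fixed on the bench on one side of the engraver (either side); the brass blanks start on it. Origin at the centre of its underside.
- tray: Wooden open tray for finished seals, 130 x 130 x 24 mm outside, walls and floor 5 mm thick, fixed on the bench on the other side of the engraver. Origin at the centre of its underside.
- blank1: Plain brass seal blank to be loaded, an upright cylinder 25 mm across and 24 mm tall, about 0.1 kg. Origin at the centre of its underside, z along its axis. Two or three of the three are present.
- blank2: Plain brass seal blank to be loaded, an upright cylinder 25 mm across and 24 mm tall, about 0.1 kg. Origin at the centre of its underside, z along its axis. Two or three of the three are present.
- blank3: Plain brass seal blank to be loaded, an upright cylinder 25 mm across and 24 mm tall, about 0.1 kg. Origin at the centre of its underside, z along its axis. Two or three of the three are present.
- seal1: Finished copper seal with a dark engraved star on top, an upright cylinder 25 mm across and 24 mm tall, about 0.1 kg; starts clamped in the vise. Origin at the centre of its underside, z along its axis. One or two of the two are present.
- seal2: Finished copper seal with a dark engraved star on top, an upright cylinder 25 mm across and 24 mm tall, about 0.1 kg; starts clamped in the vise. Origin at the centre of its underside, z along its axis. One or two of the two are present.
- pliers: Bystander: blue-handled pliers lying on the bench, 140 mm long, 12 mm high. Origin below the pivot. Leave alone.
- loupe: Bystander: black eye loupe standing on the bench, 32 mm across, 36 mm high, origin underneath. Leave alone.
- paste: Bystander: small jar of polishing paste with a green cap, 56 mm across, 55 mm high, origin underneath. Leave alone.

How it is judged:
By the outcome, as a careful person would: the job done as asked, in the order asked, and still so for the second after the job is handed in, with the robot touching nothing.
Of blank1, blank2, blank3 only 2 to 3 are there at a start; the rules pass over those that are not, and their reading is None.
Of seal1, seal2 only 1 to 2 are there at a start; the rules pass over those that are not, and their reading is None.
At some moment in a run one of blank1, blank2, blank3 may be knocked a few centimetres aside while the robot is not near it.
Once in a run the grip may slacken for a moment while it holds something.
It also fails if it takes over 210 s, if anything falls off the work surface, if the arm or the gripper's body presses on something with over 40 N, if the wrist force passes 120 N, or if a joint passes its speed limit or range.

## Working session

There is one attempt and no reset: what is moved stays moved. The work goes in short steps, Python scripts to look and compute and a tool call to move; the robot and the scene stay as the last step left them, time stands still between calls to the robot, and variables do not carry over. Pictures are saved under pics/ and viewed, and the job is handed in when it is done.

Besides the shell and the picture viewer there is one more tool, called after "Request:" as a command line: name --argument value ..., lists and objects as JSON in quotes. arm_command: Moves the arm, as the interface text tells. Its arguments: {"type":"object","properties":{"targets":{"type":"array"},"grip_force":{"type":"number"}},"required":["targets"]}

```bash
ls; mkdir -p pics
python3 - <<'E'
from rig import manip
import cv2
s=manip.get_state()
for k,v in s.items(): print(k,v)
for n in ("scene","top"):
    im=manip.get_image(n); cv2.imwrite(f"pics/{n}0.png",im[:,:,::-1])
    print(n,manip.calibration(n))
E
```

```text
pics
clock 0.0
qpos [ 1.02000346e+00  2.76582846e-01  1.50614063e+00 -6.68362679e-06
  1.36072401e+00 -1.21006772e-01]
qd [-0.00112864  0.00122657 -0.00054446 -0.00030588  0.00119413 -0.00170691]
effort [-9.12247215e-04 -4.16771793e+01 -2.45805305e+01  4.11824328e-05
  1.10262766e-02  2.07616367e-06]
position [0.23948081 0.52251057 0.40384337]
ee_rot [ 0.6906286   0.15016509  0.69105655 -0.15140487]
contact_force [ 0.01250464 -0.5110847   0.16163667]
moment [-0.00506276 -0.02469461  0.04075083]
width 0.08553573759094066
scene {'fx': 446.11979164788886, 'fy': 446.11979164788886, 'cx': 279.72477349879466, 'cy': 212.18959367586467, 'R': array([[ 0.46724048,  0.8841197 ,  0.00432347],
       [ 0.72364765, -0.37961541, -0.57639068],
       [-0.5079571 ,  0.27244172, -0.81716283]]), 't': array([-0.25211961, -0.3066335 ,  1.33131919])}
top {'fx': 452.9584685371754, 'fy': 452.9584685371754, 'cx': 278.34556548981834, 'cy': 208.27562863798002, 'R': array([[ 0.02768044, -0.99960057, -0.00570062],
       [-0.98051195, -0.02604134, -0.19472586],
       [ 0.19449962,  0.01097963, -0.98084114]]), 't': array([-0.0206121 ,  0.56720546,  1.20292677])}
```

View pics/scene0.png

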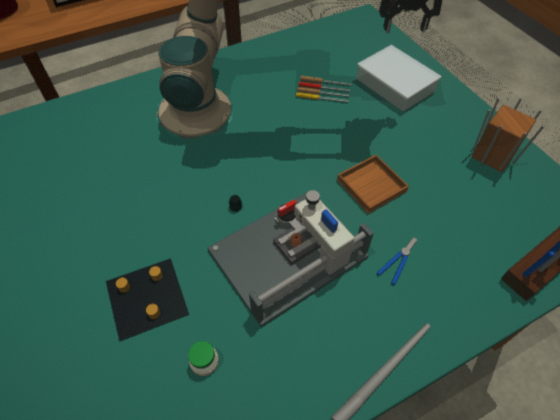

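View pics/top0.png

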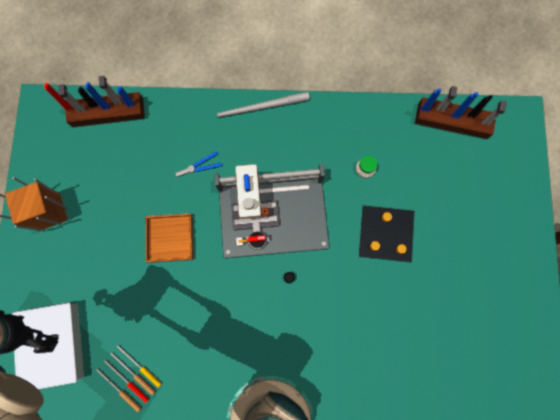

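The scene camera shows the engraver near (295,250), the mat with three blanks near (145,295) and the tray near (372,183). In the top view the engraver is at about (273,215), the mat at (387,234) and the tray at (170,238). I'll zoom in to measure.

```bash
cat > h.py <<'E'
from rig import manip
import cv2, numpy as np
from scipy.spatial.transform import Rotation as Ro
def cal(n): return manip.calibration(n)
def ray(n,u,v,z):
    c=cal(n); R=c['R'];t=c['t']
    d=R.T@np.array([(u-c['cx'])/c['fx'],(v-c['cy'])/c['fy'],1]); o=-R.T@t
    return o+d*(z-o[2])/d[2]
def proj(n,X):
    c=cal(n); p=c['R']@np.array(X)+c['t']; return np.array([c['fx']*p[0]/p[2]+c['cx'],c['fy']*p[1]/p[2]+c['cy']])
def snap(n,tag,crop=None,k=1):
    im=manip.get_image(n)[:,:,::-1].copy()
    cv2.imwrite(f"pics/{tag}_full.png",im)
    if crop:
        x0,y0,x1,y1=crop; cv2.imwrite(f"pics/{tag}.png",cv2.resize(im[y0:y1,x0:x1],None,fx=k,fy=k,interpolation=cv2.INTER_CUBIC))
    return im
def blobs(im,lo,hi,amin=8):
    h=cv2.cvtColor(im,cv2.COLOR_BGR2HSV); m=cv2.inRange(h,lo,hi)
    n,l,s,c=cv2.connectedComponentsWithStats(m)
    return [(c[i].round(1).tolist(),s[i].tolist()) for i in range(1,n) if s[i][4]>=amin]
E
python3 - <<'E'
import cv2
a=cv2.imread('pics/top0.png'); b=cv2.imread('pics/scene0.png')
cv2.imwrite('pics/a.png',cv2.resize(a[150:270,200:340],None,fx=5,fy=5,interpolation=cv2.INTER_CUBIC))
cv2.imwrite('pics/b.png',cv2.resize(b[180:330,200:400],None,fx=4,fy=4,interpolation=cv2.INTER_CUBIC))
E
```

```text
(no output)
```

View pics/a.png

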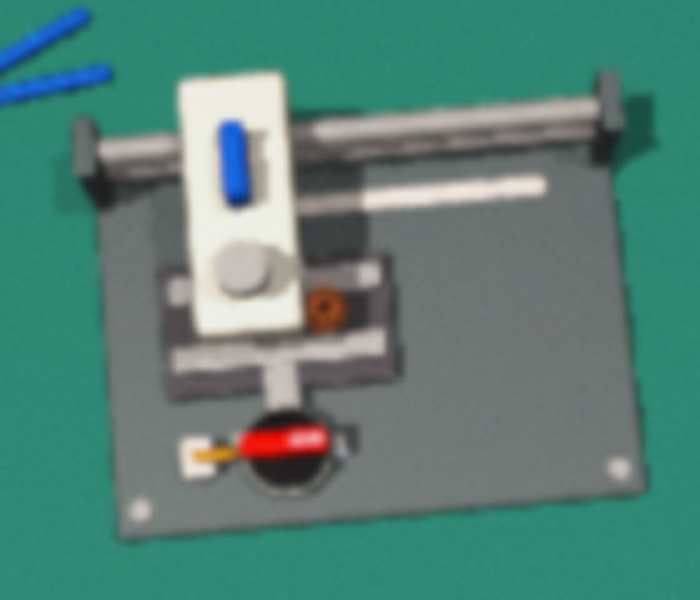

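View pics/b.png

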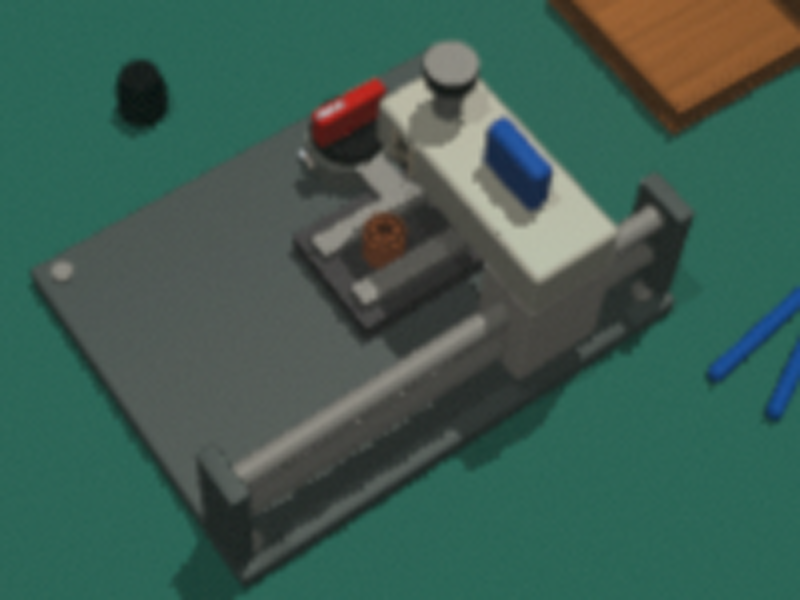

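Run:
```python
from h import *
from scipy.optimize import least_squares
a=cv2.imread('pics/top0.png'); b=cv2.imread('pics/scene0.png')
# name: (cam, u,v, engr pt)
P=[('top',200+122/5,150+537/5,(-115,150,8)),('top',200+647/5,150+490/5,(-115,-150,8)),
('scene',200+35/4,180+270/4,(-115,-150,15)),('scene',200+245/4,180+582/4,(115,-150,0)),
('top',200+283/5,150+455/5,(-75,50,44)),
('scene',200+62/4,180+270/4,None),
]
obs=[p for p in P if p[3]]
def f(p):
    r=[]
    c,s=np.cos(p[2]),np.sin(p[2])
    for n,u,v,X in obs:
        X=np.array(X)/1e3
        W=[p[0]+c*X[0]-s*X[1],p[1]+s*X[0]+c*X[1],X[2]]
        r+=list(proj(n,W)-[u,v])
    return np.array(r)
s=least_squares(f,[0.5,0,0]); print(s.x,s.fun.round(1))
p=s.x;c,sn=np.cos(p[2]),np.sin(p[2])
def W(x,y,z): x/=1e3;y/=1e3; return [p[0]+c*x-sn*y,p[1]+sn*x+c*y,z/1e3]
def E(X): d=X[:2]-p[:2]; return np.array([c*d[0]+sn*d[1],-sn*d[0]+c*d[1]])*1e3
for nm,im in (('top',a),('scene',b)):
    print(nm,'red',blobs(im,(0,180,150),(6,255,255)),'\n blue',blobs(im,(105,180,90),(125,255,255)))
    print(' green',blobs(im,(50,180,100),(65,255,255)),'\n brass',blobs(im,(10,180,120),(24,255,255)))
# cap top, fin top etc
print('cap top', E(ray('top',200+243/5,150+270/5,.182)),E(ray('scene',200+451/4,180+63/4,.182)))
print('fin top', E(ray('top',200+235/5,150+163/5,.170)))
print('seal', E(ray('top',200+324/5,150+309/5,.054)),E(ray('scene',200+384/4,180+228/4,.054)))
print('post tops', E(ray('top',200+86/5,150+138/5,.1)),E(ray('top',200+608/5,150+92/5,.1)))
print('red', E(ray('top',200+285/5,150+440/5,.0725)))
print('loupe',ray('top',289.5,277.5,.02),ray('scene',235,203,.03))
```

```text
[0.56103897 0.01105736 0.12326498] [-0.7  1.  -0.2  0.3 -1.4 -1.4  0.8  1.   0.4 -1.6]
top red [([46.0, 85.3], [45, 83, 4, 6, 15]), ([253.1, 238.1], [248, 236, 11, 5, 50]), ([137.0, 391.9], [127, 383, 20, 19, 105])] 
 blue [([87.1, 85.6], [85, 83, 5, 6, 19]), ([119.4, 89.4], [118, 87, 4, 7, 18]), ([431.2, 99.1], [422, 89, 19, 22, 94]), ([465.0, 104.2], [452, 93, 26, 25, 131]), ([205.2, 158.9], [194, 152, 24, 15, 72]), ([207.8, 166.9], [195, 163, 27, 8, 75]), ([246.5, 182.0], [245, 175, 4, 15, 56])]
 green [] 
 brass [([25.2, 202.9], [6, 183, 39, 41, 1050]), ([386.7, 216.2], [382, 212, 10, 9, 70]), ([169.9, 237.8], [147, 215, 45, 47, 1868]), ([244.3, 240.5], [242, 240, 6, 2, 11]), ([374.8, 245.4], [370, 241, 10, 10, 71]), ([401.2, 248.4], [397, 244, 10, 10, 71]), ([151.2, 376.9], [141, 367, 20, 20, 85])]
scene red [([290.1, 203.2], [286, 200, 10, 8, 32])] 
 blue [([329.3, 217.4], [323, 211, 14, 14, 79]), ([551.3, 252.7], [549, 251, 5, 5, 17]), ([389.3, 263.0], [377, 252, 25, 23, 116]), ([399.1, 269.5], [392, 256, 15, 28, 111])]
 green [] 
 brass [([32.6, 2.8], [30, 1, 6, 4, 9]), ([39.3, 12.1], [38, 10, 4, 5, 9]), ([13.1, 21.4], [11, 20, 6, 5, 8]), ([20.5, 23.2], [18, 21, 7, 5, 11]), ([3.1, 35.2], [1, 32, 5, 7, 12]), ([20.6, 41.3], [19, 39, 4, 6, 9]), ([15.0, 45.2], [12, 43, 7, 4, 10]), ([308.0, 94.9], [297, 93, 22, 5, 51]), ([154.7, 271.3], [151, 267, 9, 9, 35]), ([121.6, 283.0], [117, 278, 10, 10, 53]), ([151.4, 309.5], [146, 305, 11, 10, 62])]
cap top [-2.53410438 57.69840745] [ 2.82685739 55.79003703]
fin top [56.01257108 57.78189132]
seal [-1.5014778  21.43741242] [ 1.75190455 19.32277974]
post tops [ 96.33720268 140.91784884] [  94.58417549 -144.26446481]
red [-74.92527901  48.59294267]
loupe [ 0.37972332 -0.04117916  0.02      ] [ 0.39212967 -0.04637854  0.03      ]
```

```bash
cat >> h.py <<'E'
EP=np.array([0.5610,0.0110,0.123])
def W(x,y,z):
    c,s=np.cos(EP[2]),np.sin(EP[2]); x/=1e3;y/=1e3
    return np.array([EP[0]+c*x-s*y,EP[1]+s*x+c*y,z/1e3])
def E(X):
    c,s=np.cos(EP[2]),np.sin(EP[2]); d=np.asarray(X)[:2]-EP[:2]
    return np.array([c*d[0]+s*d[1],-s*d[0]+c*d[1]])*1e3
def Rm(st): q=st['ee_rot']; return Ro.from_quat([q[1],q[2],q[3],q[0]])
def info():
    st=manip.get_state(); R=Rm(st).as_matrix(); g=st['position']+R[:,0]*.155
    ang=lambda v: np.degrees(np.arctan2(v[1],v[0])-EP[2])
    print('t',round(st['clock'],2),'grasp W',g.round(4),'E',E(g).round(1),'tipz',round(g[2]-.018,4),'toolx',R[:,0].round(3),'y ang in E %.2f z ang in E %.2f'%(ang(R[:,1]),ang(R[:,2])),'w',round(st['width'],4),'F',st['contact_force'].round(1),'q1,q6',st['qpos'][[0,5]].round(2))
    return st,R,g
def plan(tgt,yang=None):
    """tgt world grasp point; yang desired tool-y angle in E deg. prints turn then shift in tool axes AFTER turn"""
    st,R,g=info()
    if yang is None: yang=np.degrees(np.arctan2(R[1,1],R[0,1])-EP[2])
    a=np.radians(yang)+EP[2]
    y=np.array([np.cos(a),np.sin(a),0]); x=np.array([0,0,-1.]); z=np.cross(x,y)
    Rt=np.stack([x,y,z],1)
    turn=np.degrees(Ro.from_matrix(R.T@Rt).as_rotvec()); print('turn',turn.round(2))
    # tcp displacement keeping grasp pt
    tcp=np.array(tgt)-Rt[:,0]*.155
    print('dp after turn',(Rt.T@(tcp-st['position'])*1e3).round(1),'mm')
E
python3 - <<'E'
from h import *
print('blanks')
for n,u,v in [('top',386.7,216.2),('top',374.8,245.4),('top',401.2,248.4)]: print(ray(n,u+.0,v,.022).round(4))
for n,u,v in [('scene',154.7,271.3),('scene',121.6,283.0),('scene',151.4,309.5)]: print(ray(n,u,v,.022).round(4))
print('tray',ray('top',169.5,237.8,.024).round(4),ray('scene',372,183,.024).round(4))
print('fin W',W(58,57,165),'cap',W(0,57,182),'knob',W(-75,50,66))
for y in (90,0,-90,180): plan(W(58,57,220),y)
E
```

```text
blanks
[ 0.5595 -0.3132  0.022 ]
[ 0.4753 -0.2783  0.022 ]
[ 0.4688 -0.352   0.022 ]
[ 0.4757 -0.2817  0.022 ]
[ 0.4695 -0.3552  0.022 ]
[ 0.5591 -0.3172  0.022 ]
tray [0.4809 0.2994 0.024 ] [0.4927 0.2916 0.024 ]
fin W [0.61156848 0.07468539 0.165     ] cap [0.55400666 0.06756937 0.182     ] knob [0.48043212 0.05142049 0.066     ]
t 0.1 grasp W [0.2394 0.5223 0.2489] E [-256.5  546.9] tipz 0.2309 toolx [-0.001 -0.001 -1.   ] y ang in E 58.33 z ang in E -31.67 w 0.0851 F [-0.1 -0.2  0.4] q1,q6 [ 1.02 -0.12]
turn [-31.67  -0.04   0.09]
dp after turn [  28.9 -490.1  314.3] mm
t 0.1 grasp W [0.2394 0.5223 0.2489] E [-256.5  546.9] tipz 0.2309 toolx [-0.001 -0.001 -1.   ] y ang in E 58.33 z ang in E -31.67 w 0.0851 F [-0.1 -0.2  0.4] q1,q6 [ 1.02 -0.12]
turn [5.833e+01 4.000e-02 9.000e-02]
dp after turn [ 28.9 314.3 490.1] mm
t 0.1 grasp W [0.2394 0.5223 0.2489] E [-256.5  546.9] tipz 0.2309 toolx [-0.001 -0.001 -1.   ] y ang in E 58.33 z ang in E -31.67 w 0.0851 F [-0.1 -0.2  0.4] q1,q6 [ 1.02 -0.12]
turn [1.4833e+02 1.2000e-01 5.0000e-02]
dp after turn [  28.9  490.1 -314.3] mm
t 0.1 grasp W [0.2394 0.5223 0.2489] E [-256.5  546.9] tipz 0.2309 toolx [-0.001 -0.001 -1.   ] y ang in E 58.33 z ang in E -31.67 w 0.0851 F [-0.1 -0.2  0.4] q1,q6 [ 1.02 -0.12]
turn [-1.2167e+02 -1.1000e-01  4.0000e-02]
dp after turn [  28.9 -314.3 -490.1] mm
```

Request:
arm_command --targets '[{"dp": [0, 0, 0], "turn": [-8, 0, 0], "grip": 0.2}, {"dp": [0, 0, 0], "turn": [-8, 0, 0], "grip": 0.2}, {"dp": [0, 0, 0], "turn": [-8, 0, 0], "grip": 0.2}, {"dp": [0, 0, 0], "turn": [-7.7, 0, 0], "grip": 0.2}, {"dp": [0, -0.035, 0.022], "turn": [0, 0, 0], "grip": 0.2}, {"dp": [0, -0.035, 0.022], "turn": [0, 0, 0], "grip": 0.2}, {"dp": [0, -0.035, 0.022], "turn": [0, 0, 0], "grip": 0.2}, {"dp": [0, -0.035, 0.022], "turn": [0, 0, 0], "grip": 0.2}]' --grip_force 40

```text
clock: 0.9
position: [0.3447, 0.3933, 0.4043]
ee_rot: [0.706, -0.044, 0.706, 0.044]
contact_force: [0.5, 0.9, -0.5]
width: 0.0513
```

Request:
arm_command --targets '[{"dp": [0, -0.035, 0.022], "turn": [0, 0, 0], "grip": 0.2}, {"dp": [0, -0.035, 0.022], "turn": [0, 0, 0], "grip": 0.2}, {"dp": [0, -0.035, 0.022], "turn": [0, 0, 0], "grip": 0.2}, {"dp": [0, -0.035, 0.022], "turn": [0, 0, 0], "grip": 0.2}, {"dp": [0, -0.035, 0.022], "turn": [0, 0, 0], "grip": 0.2}, {"dp": [0, -0.035, 0.022], "turn": [0, 0, 0], "grip": 0.2}, {"dp": [0, -0.035, 0.022], "turn": [0, 0, 0], "grip": 0.2}, {"dp": [0, 0, 0], "turn": [0, 0, 0], "grip": 0.2}]'

```text
clock: 1.7
position: [0.5301, 0.1669, 0.404]
ee_rot: [0.706, -0.043, 0.705, 0.041]
contact_force: [-0.4, 0.2, 0.8]
width: 0.051
```

Run:
```python
from h import *
plan(W(58,57,220),90)
```

```text
t 1.7 grasp W [0.5303 0.1665 0.249 ] E [-11.4 158.1] tipz 0.231 toolx [ 0.001 -0.002 -1.   ] y ang in E 89.74 z ang in E -0.26 w 0.051 F [-0.4  0.2  0.8] q1,q6 [ 0.18 -1.51]
turn [-0.26  0.06  0.15]
dp after turn [  29.  -101.5   69.5] mm
```

Request:
arm_command --targets '[{"dp": [0, -0.035, 0.023], "turn": [0, 0, 0], "grip": 0.2}, {"dp": [0, -0.035, 0.023], "turn": [0, 0, 0], "grip": 0.2}, {"dp": [0, -0.0315, 0.0235], "turn": [0, 0, 0], "grip": 0.2}, {"dp": [0.029, 0, 0], "turn": [0, 0, 0], "grip": 0.2}, {"dp": [0, 0, 0], "turn": [0, 0, 0], "grip": 0.2}, {"dp": [0, 0, 0], "turn": [0, 0, 0], "grip": 0.2}]'

```text
clock: 2.3
position: [0.608, 0.0789, 0.375]
ee_rot: [0.705, -0.044, 0.707, 0.044]
contact_force: [-0.2, 0.2, -1.0]
width: 0.0509
```

Run:
```python
from h import *
plan(W(58,57,166),90)
snap('scene','s1',(200,150,400,300),4)
snap('top','t1',(200,110,340,230),5)
```

```text
t 2.3 grasp W [0.6075 0.079  0.22  ] E [54.5 61.8] tipz 0.202 toolx [-0.003  0.001 -1.   ] y ang in E 90.05 z ang in E 0.05 w 0.0509 F [-0.2  0.2 -1. ] q1,q6 [ 0.02 -1.68]
turn [ 0.05 -0.17 -0.05]
dp after turn [54.  -4.6  3.1] mm
```

View pics/s1.png

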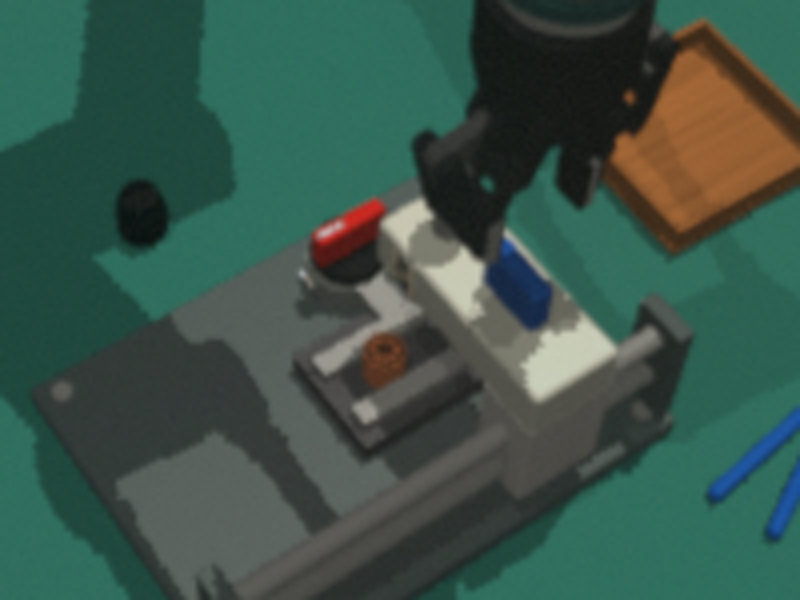

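View pics/t1.png

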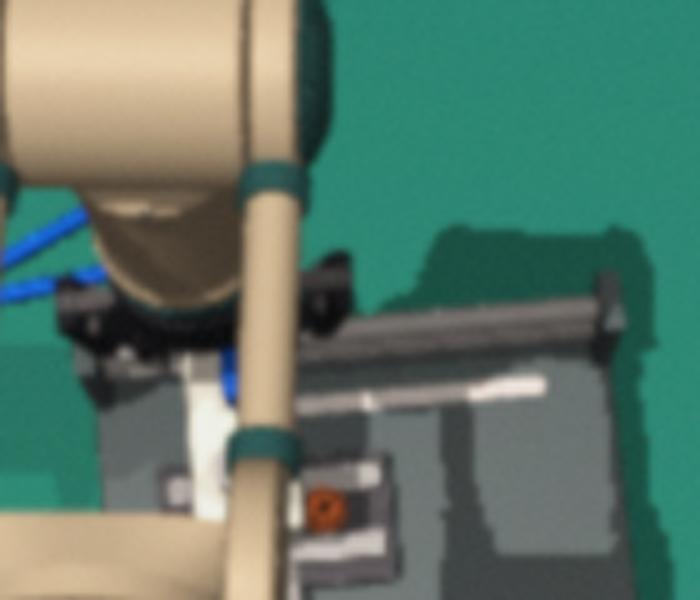

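The scene view shows the gripper straddling the blue fin (at about 518,285 in the crop), with the copper seal at (384,360). I'll descend and grip.

Request:
arm_command --targets '[{"dp": [0.02, -0.0045, 0.003], "turn": [0, 0, 0], "grip": 0.2}, {"dp": [0.02, 0, 0], "turn": [0, 0, 0], "grip": 0.2}, {"dp": [0.014, 0, 0], "turn": [0, 0, 0], "grip": 0.2}, {"dp": [0, 0, 0], "turn": [0, 0, 0], "grip": -0.6}, {"dp": [0, 0, 0], "turn": [0, 0, 0], "grip": -1}, {"dp": [0, 0, 0], "turn": [0, 0, 0], "grip": -1}, {"dp": [0, 0, 0], "turn": [0, 0, 0], "grip": -1}, {"dp": [0, 0, 0], "turn": [0, 0, 0], "grip": -1}]' --grip_force 30

```text
clock: 3.2
position: [0.6124, 0.0746, 0.3235]
ee_rot: [0.707, -0.043, 0.705, 0.044]
contact_force: [-1.8, 1.9, 6.1]
width: 0.0137
```

Run:
```python
from h import *
info()
```

```text
t 3.2 grasp W [0.6128 0.0747 0.1685] E [59.2 56.9] tipz 0.1505 toolx [ 0.003  0.001 -1.   ] y ang in E 90.01 z ang in E 0.01 w 0.0137 F [-1.8  1.9  6.1] q1,q6 [ 0.01 -1.69]
```

Request:
arm_command --targets '[{"dp": [-0.003, -0.01, 0], "turn": [0, 0, 0], "grip": -1}, {"dp": [0, -0.02, 0], "turn": [0, 0, 0], "grip": -1}, {"dp": [0, -0.02, 0], "turn": [0, 0, 0], "grip": -1}, {"dp": [0, -0.02, 0], "turn": [0, 0, 0], "grip": -1}, {"dp": [0, -0.02, 0], "turn": [0, 0, 0], "grip": -1}, {"dp": [0, -0.02, 0], "turn": [0, 0, 0], "grip": -1}, {"dp": [0, -0.02, 0], "turn": [0, 0, 0], "grip": -1}, {"dp": [0, -0.02, 0], "turn": [0, 0, 0], "grip": -1}]'

```text
clock: 4.0
position: [0.6306, -0.0747, 0.3235]
ee_rot: [0.705, -0.043, 0.706, 0.044]
contact_force: [0.3, 3.9, -6.0]
width: 0.0135
```

Run:
```python
from h import *
info()
```

```text
t 4.0 grasp W [ 0.6304 -0.0743  0.1685] E [ 58.4 -93.2] tipz 0.1505 toolx [-0.001  0.003 -1.   ] y ang in E 90.01 z ang in E 0.01 w 0.0135 F [ 0.3  3.9 -6. ] q1,q6 [-0.23 -1.92]
```

Request:
arm_command --targets '[{"dp": [0.001, -0.008, 0], "turn": [0, 0, 0], "grip": -1}, {"dp": [0, -0.006, 0], "turn": [0, 0, 0], "grip": -1}, {"dp": [0, 0, 0], "turn": [0, 0, 0], "grip": -1}]'

```text
clock: 4.3
position: [0.6323, -0.0893, 0.3235]
ee_rot: [0.706, -0.044, 0.706, 0.043]
contact_force: [-0.7, -2.2, -1.4]
width: 0.013
```

Request:
arm_command --targets '[{"dp": [0, -0.003, 0], "turn": [0, 0, 0], "grip": -1}, {"dp": [0, 0, 0], "turn": [0, 0, 0], "grip": -1}]'

```text
clock: 4.5
position: [0.6325, -0.0911, 0.3235]
ee_rot: [0.705, -0.044, 0.706, 0.044]
contact_force: [-1.3, 0.2, -3.5]
width: 0.0132
```

Request:
arm_command --targets '[{"dp": [0, -0.002, 0], "turn": [0, 0, 0], "grip": -1}, {"dp": [0, 0, 0], "turn": [0, 0, 0], "grip": -1}]'

```text
clock: 4.7
position: [0.6327, -0.0924, 0.3235]
ee_rot: [0.705, -0.043, 0.706, 0.045]
contact_force: [-2.2, 4.5, -2.2]
width: 0.0135
```

Run:
```python
from h import *
info()
```

```text
t 4.7 grasp W [ 0.6325 -0.092   0.1685] E [  58.3 -111. ] tipz 0.1505 toolx [-0.001  0.002 -1.   ] y ang in E 90.04 z ang in E 0.04 w 0.0135 F [-2.2  4.5 -2.2] q1,q6 [-0.25 -1.95]
```

Request:
arm_command --targets '[{"dp": [0, -0.002, 0], "turn": [0, 0, 0], "grip": -1}, {"dp": [0, 0, 0], "turn": [0, 0, 0], "grip": -1}]'

```text
clock: 4.9
position: [0.6328, -0.093, 0.3235]
ee_rot: [0.705, -0.042, 0.706, 0.046]
contact_force: [-2.3, 8.8, -1.4]
width: 0.0134
```

Request:
arm_command --targets '[{"dp": [0, -0.002, 0], "turn": [0, 0, 0], "grip": -1}, {"dp": [0, 0, 0], "turn": [0, 0, 0], "grip": -1}]'

```text
clock: 5.1
position: [0.6328, -0.0936, 0.3235]
ee_rot: [0.705, -0.04, 0.706, 0.047]
contact_force: [-3.0, 15.3, -0.4]
width: 0.0132
```

Request:
arm_command --targets '[{"dp": [0, 0.003, 0], "turn": [0, 0, 0], "grip": 0.0}, {"dp": [0, 0, 0], "turn": [0, 0, 0], "grip": 0.0}, {"dp": [0, 0, 0], "turn": [0, 0, 0], "grip": 0.0}, {"dp": [-0.03, 0, 0], "turn": [0, 0, 0], "grip": 0.0}, {"dp": [-0.03, 0, 0], "turn": [0, 0, 0], "grip": 0.0}, {"dp": [0, 0.04, 0], "turn": [0, 0, 0], "grip": 0.0}, {"dp": [0, 0.04, -0.02], "turn": [0, 0, 0], "grip": 0.0}, {"dp": [0, 0.04, -0.03], "turn": [0, 0, 0], "grip": 0.0}]'

```text
clock: 5.9
position: [0.5695, 0.0187, 0.3841]
ee_rot: [0.707, -0.044, 0.705, 0.043]
contact_force: [-0.5, 1.6, -0.5]
width: 0.0429
```

Request:
arm_command --targets '[{"dp": [0, 0.037, -0.033], "turn": [0, 0, 0], "grip": 0.0}, {"dp": [0, 0, -0.045], "turn": [0, 0, 0], "grip": 0.0}, {"dp": [0, 0, 0], "turn": [8, 0, 0], "grip": -0.2}, {"dp": [0, 0, 0], "turn": [8, 0, 0], "grip": -0.2}, {"dp": [0, 0, 0], "turn": [8, 0, 0], "grip": -0.2}, {"dp": [0, 0, 0], "turn": [8, 0, 0], "grip": -0.2}, {"dp": [0, 0, 0], "turn": [8, 0, 0], "grip": -0.2}, {"dp": [0, 0, 0], "turn": [8, 0, 0], "grip": -0.2}]'

```text
clock: 6.7
position: [0.4871, 0.0449, 0.3843]
ee_rot: [0.663, 0.249, 0.661, -0.249]
contact_force: [0.1, -0.4, 0.2]
width: 0.0344
```

Request:
arm_command --targets '[{"dp": [0, 0, 0], "turn": [8, 0, 0], "grip": -0.2}, {"dp": [0, 0, 0], "turn": [8, 0, 0], "grip": -0.2}, {"dp": [0, 0, 0], "turn": [8, 0, 0], "grip": -0.2}, {"dp": [0, 0, 0], "turn": [8, 0, 0], "grip": -0.2}, {"dp": [0, 0, 0], "turn": [8, 0, 0], "grip": -0.2}, {"dp": [0, 0, 0], "turn": [2, 0, 0], "grip": -0.2}, {"dp": [0, 0, 0], "turn": [0, 0, 0], "grip": -0.2}]'

```text
clock: 7.4
position: [0.4871, 0.045, 0.3842]
ee_rot: [0.53, 0.468, 0.529, -0.468]
contact_force: [-0.2, 0.2, 0.6]
width: 0.0342
```

Run:
```python
from h import *
plan(W(-75,49,110),0)
snap('scene','s2',(200,150,400,300),4)
snap('top','t2',(200,150,340,270),5)
```

```text
t 7.4 grasp W [0.4873 0.0449 0.2292] E [-68.9  42.6] tipz 0.2112 toolx [ 0.002 -0.001 -1.   ] y ang in E 0.02 z ang in E -89.98 w 0.0342 F [-0.2  0.2  0.6] q1,q6 [-0.05 -0.17]
turn [ 0.02  0.06 -0.08]
dp after turn [119.2  -5.8  -6.2] mm
```

View pics/s2.png

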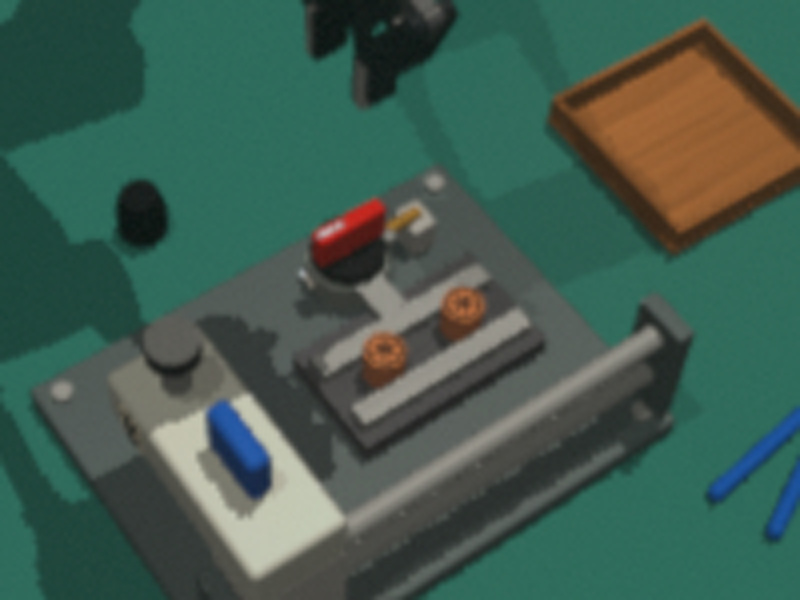

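View pics/t2.png

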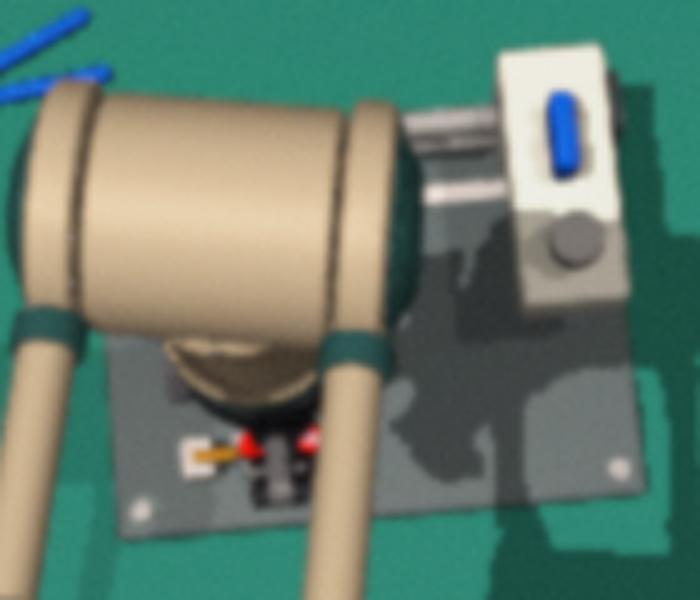

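Request:
arm_command --targets '[{"dp": [0.04, -0.006, -0.006], "turn": [0, 0, 0], "grip": -0.2}, {"dp": [0.04, 0, 0], "turn": [0, 0, 0], "grip": -0.2}, {"dp": [0.04, 0, 0], "turn": [0, 0, 0], "grip": -0.2}, {"dp": [0, 0, 0], "turn": [0, 0, 0], "grip": -0.2}]'

```text
clock: 7.9
position: [0.4777, 0.0507, 0.2597]
ee_rot: [0.527, 0.466, 0.533, -0.47]
contact_force: [-1.7, 0.4, -0.1]
width: 0.0338
```

Run:
```python
from h import *
plan(W(-75,49,71),0)
snap('scene','s3',(230,150,330,225),7)
c=ray('scene',200+463/4,150+297/4,.054); print(E(c)); c=ray('scene',200+384/4,150+345/4,.054); print(E(c))
```

```text
t 7.9 grasp W [0.4761 0.0507 0.1047] E [-79.4  49.8] tipz 0.0867 toolx [-0.011  0.    -1.   ] y ang in E 0.06 z ang in E -89.94 w 0.0338 F [-1.7  0.4 -0.1] q1,q6 [-0.04 -0.16]
turn [ 0.06 -0.09  0.6 ]
dp after turn [33.7  2.8  0.6] mm
[-0.22730406 77.34271289]
[ 0.17351497 20.55631107]
```

View pics/s3.png

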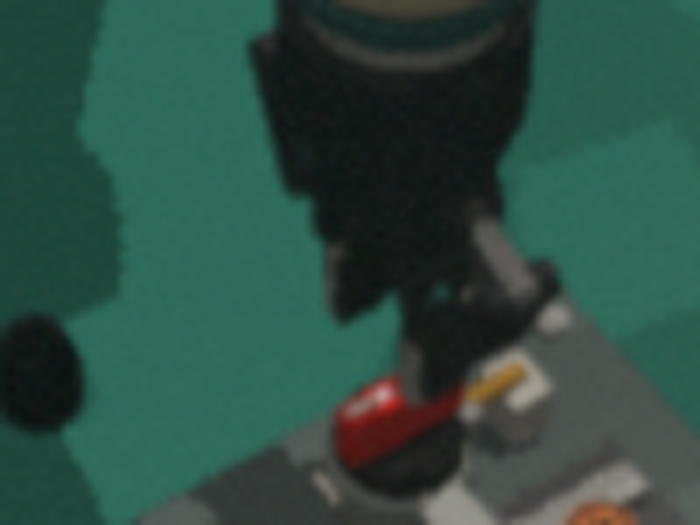

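The scene crop shows the fingers astride the red bar (390,425), so I'll descend and close.

Request:
arm_command --targets '[{"dp": [0.015, 0.002, 0], "turn": [0, 0, 0], "grip": -0.2}, {"dp": [0.012, 0, 0], "turn": [0, 0, 0], "grip": -0.2}, {"dp": [0.007, 0, 0], "turn": [0, 0, 0], "grip": -0.2}, {"dp": [0, 0, 0], "turn": [0, 0, 0], "grip": -0.2}, {"dp": [0, 0, 0], "turn": [0, 0, 0], "grip": -0.6}, {"dp": [0, 0, 0], "turn": [0, 0, 0], "grip": -1}, {"dp": [0, 0, 0], "turn": [0, 0, 0], "grip": -1}, {"dp": [0, 0, 0], "turn": [0, 0, 0], "grip": -1}]' --grip_force 40

```text
clock: 8.75
position: [0.4811, 0.0508, 0.2309]
ee_rot: [0.53, 0.467, 0.53, -0.469]
contact_force: [-3.9, -0.3, 6.0]
width: 0.0112
```

Run:
```python
from h import *
info()
```

```text
t 8.75 grasp W [0.4808 0.0507 0.0759] E [-74.7  49.2] tipz 0.0579 toolx [-0.002 -0.001 -1.   ] y ang in E 0.06 z ang in E -89.94 w 0.0112 F [-3.9 -0.3  6. ] q1,q6 [-0.04 -0.16]
```

Request:
arm_command --targets '[{"dp": [0, 0, 0], "turn": [-4, 0, 0], "grip": -1}, {"dp": [0, 0, 0], "turn": [-4, 0, 0], "grip": -1}, {"dp": [0, 0, 0], "turn": [-4, 0, 0], "grip": -1}, {"dp": [0, 0, 0], "turn": [-4, 0, 0], "grip": -1}, {"dp": [0, 0, 0], "turn": [-4, 0, 0], "grip": -1}, {"dp": [0, 0, 0], "turn": [-4, 0, 0], "grip": -1}, {"dp": [0, 0, 0], "turn": [-4, 0, 0], "grip": -1}, {"dp": [0, 0, 0], "turn": [0, 0, 0], "grip": -1}]'

```text
clock: 9.55
position: [0.4813, 0.0509, 0.2309]
ee_rot: [0.627, 0.325, 0.628, -0.326]
contact_force: [-4.3, -0.4, 6.4]
width: 0.0108
```

Run:
```python
from h import *
st,_,_=info(); print(st['moment'].round(2))
snap('scene','s4',(230,150,330,225),7)
```

```text
t 9.55 grasp W [0.4811 0.0508 0.0759] E [-74.5  49.3] tipz 0.0579 toolx [-0.001 -0.    -1.   ] y ang in E 28.12 z ang in E -61.88 w 0.0108 F [-4.3 -0.4  6.4] q1,q6 [-0.04 -0.65]
[-0.14  0.64  0.01]
```

View pics/s4.png

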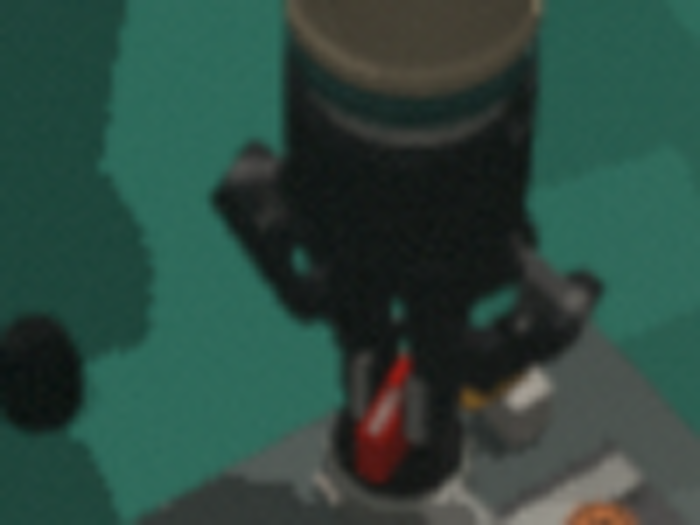

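The knob has turned with the gripper, with the red bar now pointing steeply at (385,420). I'll carry on to full open.

Request:
arm_command --targets '[{"dp": [0, 0, 0], "turn": [-7, 0, 0], "grip": -1}, {"dp": [0, 0, 0], "turn": [-7, 0, 0], "grip": -1}, {"dp": [0, 0, 0], "turn": [-7, 0, 0], "grip": -1}, {"dp": [0, 0, 0], "turn": [-7, 0, 0], "grip": -1}, {"dp": [0, 0, 0], "turn": [-7, 0, 0], "grip": -1}, {"dp": [0, 0, 0], "turn": [-7, 0, 0], "grip": -1}, {"dp": [0, 0, 0], "turn": [-3, 0, 0], "grip": -1}, {"dp": [0, 0, 0], "turn": [0, 0, 0], "grip": -1}]'

```text
clock: 10.4
position: [0.4814, 0.0511, 0.231]
ee_rot: [0.704, 0.061, 0.705, -0.061]
contact_force: [-3.3, 0.5, 5.2]
width: 0.0105
```

Run:
```python
from h import *
st,_,_=info(); print(st['moment'].round(2))
```

```text
t 10.4 grasp W [0.4813 0.0511 0.076 ] E [-74.2  49.6] tipz 0.058 toolx [-0.001  0.    -1.   ] y ang in E 73.09 z ang in E -16.91 w 0.0105 F [-3.3  0.5  5.2] q1,q6 [-0.04 -1.44]
[ 0.02  0.6  -0.  ]
```

Request:
arm_command --targets '[{"dp": [0, 0, 0], "turn": [0, 0, 0], "grip": -0.2}, {"dp": [0, 0, 0], "turn": [0, 0, 0], "grip": -0.2}, {"dp": [-0.03, 0, 0], "turn": [0, 0, 0], "grip": -0.2}, {"dp": [-0.02, 0, 0], "turn": [8, 0, 0], "grip": 0}, {"dp": [0, 0, 0], "turn": [8, 0, 0], "grip": 0}, {"dp": [0, 0, 0], "turn": [8, 0, 0], "grip": 0}, {"dp": [0, 0, 0], "turn": [8, 0, 0], "grip": 0}, {"dp": [0, 0, 0], "turn": [8, 0, 0], "grip": 0}]'

```text
clock: 11.2
position: [0.4824, 0.051, 0.28]
ee_rot: [0.641, 0.3, 0.64, -0.3]
contact_force: [-0.5, 0.5, 0.8]
width: 0.0426
```

Request:
arm_command --targets '[{"dp": [0, 0, 0], "turn": [8, 0, 0], "grip": 0}, {"dp": [0, 0, 0], "turn": [8, 0, 0], "grip": 0}, {"dp": [0, 0, 0], "turn": [8, 0, 0], "grip": 0}, {"dp": [0, 0, 0], "turn": [8, 0, 0], "grip": 0}, {"dp": [0, 0, 0], "turn": [1, 0, 0], "grip": 0}, {"dp": [0, 0.037, -0.014], "turn": [0, 0, 0], "grip": 0}, {"dp": [0, 0.037, -0.013], "turn": [0, 0, 0], "grip": 0}, {"dp": [0, 0, 0], "turn": [0, 0, 0], "grip": 0}]'

```text
clock: 12.0
position: [0.5567, 0.0883, 0.2802]
ee_rot: [0.532, 0.469, 0.529, -0.465]
contact_force: [-0.3, 1.2, 0.5]
width: 0.0425
```

Run:
```python
from h import *
plan(W(0,76.5,60),0)
snap('scene','s5',(200,150,400,300),4)
```

```text
t 12.0 grasp W [0.5578 0.0885 0.1252] E [ 6.3 77.3] tipz 0.1072 toolx [ 0.007  0.001 -1.   ] y ang in E 0.24 z ang in E -89.76 w 0.0425 F [-0.3  1.2  0.5] q1,q6 [ 0.03 -0.09]
turn [ 0.24 -0.02 -0.41]
dp after turn [65.2 -5.2  0.7] mm
```

View pics/s5.png

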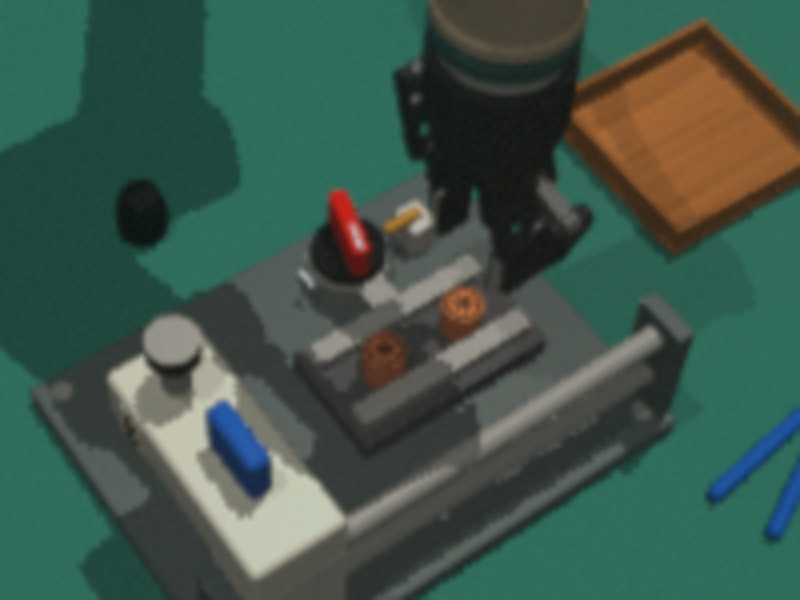

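The knob bar now stands across, at (350,230), and the jaw has opened. The seals haven't moved: (384,355) and (463,305). I'll descend onto the +y seal.

Request:
arm_command --targets '[{"dp": [0.025, -0.002, 0], "turn": [0, 0, 0], "grip": 0}, {"dp": [0.02, 0, 0], "turn": [0, 0, 0], "grip": 0}, {"dp": [0, 0, 0], "turn": [0, 0, 0], "grip": 0}, {"dp": [0, 0, 0], "turn": [0, 0, 0], "grip": 0}]'

```text
clock: 12.45
position: [0.5496, 0.0864, 0.2348]
ee_rot: [0.53, 0.468, 0.53, -0.468]
contact_force: [0.5, 0.2, 1.6]
width: 0.0428
```

Run:
```python
from h import *
plan(W(0,76.5,60),0)
snap('scene','s6',(270,170,370,245),7)
```

```text
t 12.45 grasp W [0.5494 0.0863 0.0798] E [-2.2 76.2] tipz 0.0618 toolx [-0.001 -0.    -1.   ] y ang in E 0.06 z ang in E -89.94 w 0.0428 F [0.5 0.2 1.6] q1,q6 [ 0.03 -0.09]
turn [ 0.06 -0.    0.06]
dp after turn [19.8  2.1 -0.3] mm
```

View pics/s6.png

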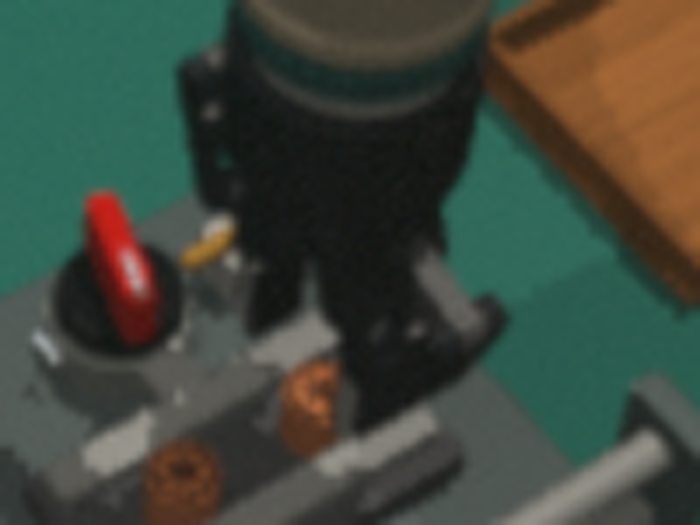

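Request:
arm_command --targets '[{"dp": [0.01, 0.002, 0], "turn": [0, 0, 0], "grip": 0}, {"dp": [0.01, 0, 0], "turn": [0, 0, 0], "grip": 0}, {"dp": [0, 0, 0], "turn": [0, 0, 0], "grip": 0}, {"dp": [0, 0, 0], "turn": [0, 0, 0], "grip": -0.3}, {"dp": [0, 0, 0], "turn": [0, 0, 0], "grip": -0.5}, {"dp": [0, 0, 0], "turn": [0, 0, 0], "grip": -0.7}, {"dp": [0, 0, 0], "turn": [0, 0, 0], "grip": -0.7}, {"dp": [0, 0, 0], "turn": [0, 0, 0], "grip": -0.7}]'

```text
clock: 13.3
position: [0.552, 0.0869, 0.2148]
ee_rot: [0.53, 0.468, 0.53, -0.468]
contact_force: [-1.0, -0.7, 0.6]
width: 0.0227
```

Run:
```python
from h import *
info()
```

```text
t 13.3 grasp W [0.552  0.0869 0.0598] E [ 0.4 76.4] tipz 0.0418 toolx [-0.  0. -1.] y ang in E 0.03 z ang in E -89.97 w 0.0227 F [-1.  -0.7  0.6] q1,q6 [ 0.03 -0.09]
```

Request:
arm_command --targets '[{"dp": [-0.01, 0, 0], "turn": [0, 0, 0], "grip": -0.7}, {"dp": [-0.02, 0, 0], "turn": [0, 0, 0], "grip": -0.7}, {"dp": [-0.03, 0, 0], "turn": [0, 0, 0], "grip": -0.7}, {"dp": [0, 0, 0], "turn": [0, 0, 0], "grip": -0.7}]'

```text
clock: 13.7
position: [0.5541, 0.087, 0.2791]
ee_rot: [0.532, 0.471, 0.527, -0.466]
contact_force: [1.5, -0.6, -0.3]
width: 0.023
```

Run:
```python
from h import *
plan([.487,.32,.11],0)
snap('scene','s7',(270,150,430,270),5)
```

```text
t 13.7 grasp W [0.5556 0.0871 0.1241] E [ 4.  76.2] tipz 0.1061 toolx [ 0.01  0.   -1.  ] y ang in E 0.03 z ang in E -89.97 w 0.023 F [ 1.5 -0.6 -0.3] q1,q6 [ 0.03 -0.09]
turn [ 0.03  0.04 -0.55]
dp after turn [  14.1  -38.  -239.4] mm
```

View pics/s7.png

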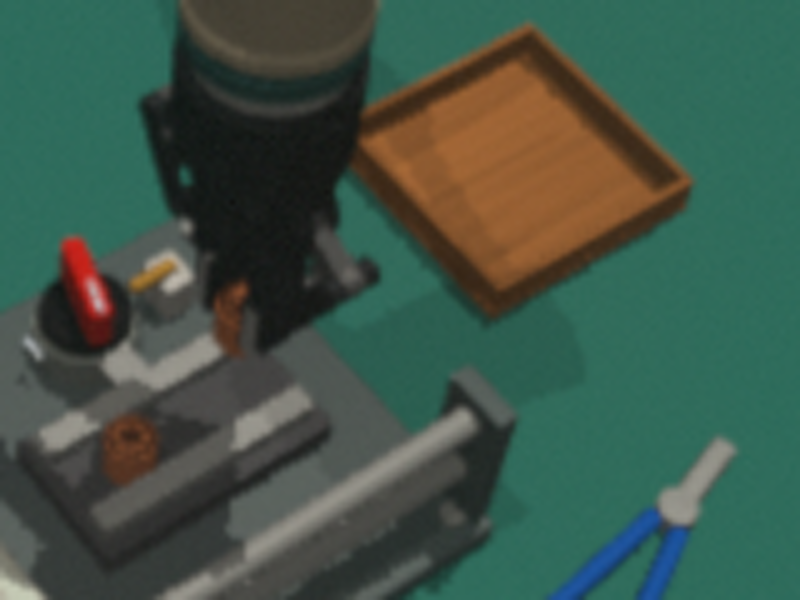

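Request:
arm_command --targets '[{"dp": [0, -0.005, -0.035], "turn": [0, 0, 0], "grip": -0.7}, {"dp": [0, -0.005, -0.035], "turn": [0, 0, 0], "grip": -0.7}, {"dp": [0, -0.005, -0.035], "turn": [0, 0, 0], "grip": -0.7}, {"dp": [0, -0.005, -0.035], "turn": [0, 0, 0], "grip": -0.7}, {"dp": [0, -0.005, -0.035], "turn": [0, 0, 0], "grip": -0.7}, {"dp": [0, -0.005, -0.035], "turn": [0, 0, 0], "grip": -0.7}, {"dp": [0, -0.004, -0.029], "turn": [0, 0, 0], "grip": -0.7}, {"dp": [0.01, 0, 0], "turn": [0, 0, 0], "grip": -0.7}]'

```text
clock: 14.55
position: [0.4882, 0.3232, 0.2648]
ee_rot: [0.53, 0.468, 0.531, -0.466]
contact_force: [1.3, -0.4, -0.8]
width: 0.0231
```

Request:
arm_command --targets '[{"dp": [0.01, 0, 0], "turn": [0, 0, 0], "grip": -0.7}, {"dp": [0.01, 0, 0], "turn": [0, 0, 0], "grip": -0.7}, {"dp": [0, 0, 0], "turn": [0, 0, 0], "grip": -0.7}]'

```text
clock: 14.85
position: [0.4884, 0.3185, 0.2423]
ee_rot: [0.529, 0.467, 0.53, -0.47]
contact_force: [0.4, -0.1, -0.9]
width: 0.0231
```

Run:
```python
from h import *
plan([.487,.32,.036],0)
snap('scene','s8',(300,100,440,220),5)
snap('top','t8',(120,180,260,300),5)
```

```text
t 14.85 grasp W [0.4878 0.3181 0.0873] E [-35.  313.8] tipz 0.0693 toolx [-0.004 -0.002 -1.   ] y ang in E -0.05 z ang in E -90.05 w 0.0231 F [ 0.4 -0.1 -0.9] q1,q6 [0.46 0.34]
turn [-0.05  0.11  0.26]
dp after turn [51.3 -1.3 -1.7] mm
```

View pics/s8.png

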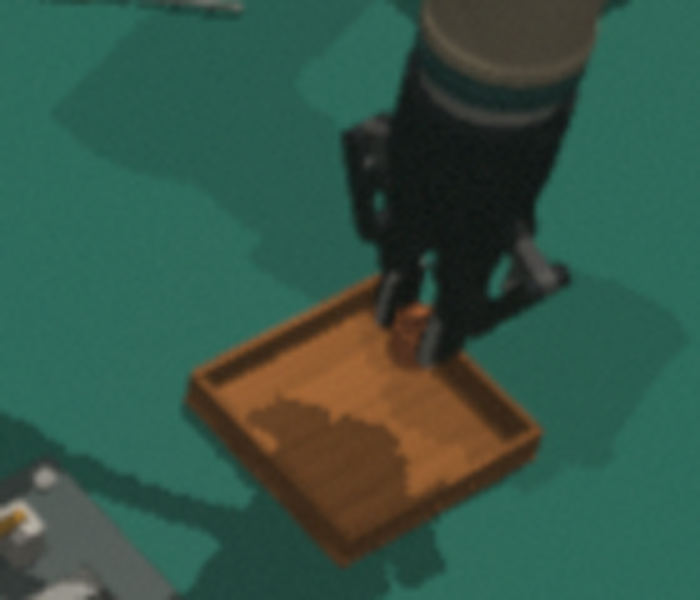

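View pics/t8.png

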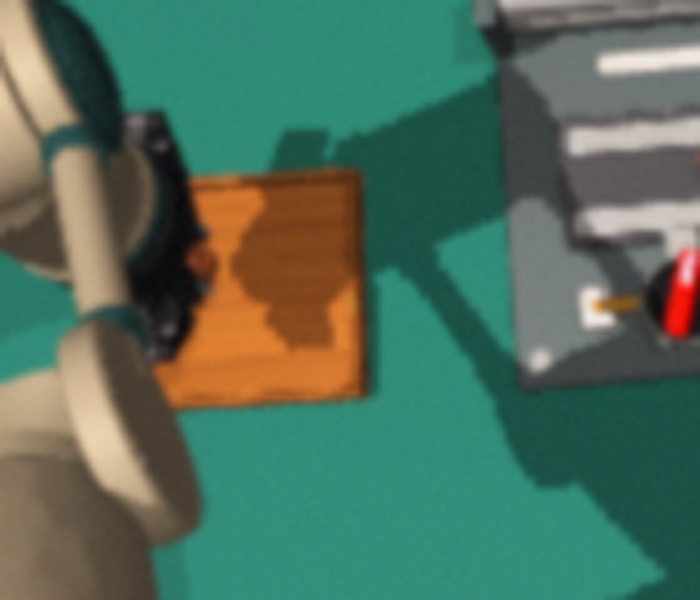

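The seal hangs at (412,335) in the scene crop, over the tray interior, so I'll lower it.

Request:
arm_command --targets '[{"dp": [0.02, 0, 0], "turn": [0, 0, 0], "grip": -0.7}, {"dp": [0.018, 0, 0], "turn": [0, 0, 0], "grip": -0.7}, {"dp": [0.008, 0, 0], "turn": [0, 0, 0], "grip": -0.7}, {"dp": [0.004, 0, 0], "turn": [0, 0, 0], "grip": -0.7}, {"dp": [0, 0, 0], "turn": [0, 0, 0], "grip": -0.7}, {"dp": [0, 0, 0], "turn": [0, 0, 0], "grip": -0.7}]'

```text
clock: 15.55
position: [0.4894, 0.32, 0.1955]
ee_rot: [0.53, 0.469, 0.53, -0.468]
contact_force: [-0.5, 0.3, -0.3]
width: 0.023
```

Run:
```python
from h import *
info()
```

```text
t 15.55 grasp W [0.4896 0.3201 0.0405] E [-32.9 315.5] tipz 0.0225 toolx [ 0.001  0.001 -1.   ] y ang in E 0.02 z ang in E -89.98 w 0.023 F [-0.5  0.3 -0.3] q1,q6 [0.46 0.34]
```

Request:
arm_command --targets '[{"dp": [0.003, 0, 0], "turn": [0, 0, 0], "grip": -0.7}, {"dp": [0.0015, 0, 0], "turn": [0, 0, 0], "grip": -0.7}, {"dp": [0, 0, 0], "turn": [0, 0, 0], "grip": -0.7}]'

```text
clock: 15.85
position: [0.4889, 0.3199, 0.1902]
ee_rot: [0.53, 0.468, 0.53, -0.468]
contact_force: [-0.5, 0.6, -1.3]
width: 0.0229
```

Request:
arm_command --targets '[{"dp": [0.0005, 0, 0], "turn": [0, 0, 0], "grip": -0.7}, {"dp": [0, 0, 0], "turn": [0, 0, 0], "grip": -0.35}, {"dp": [0, 0, 0], "turn": [0, 0, 0], "grip": -0.2}, {"dp": [0, 0, 0], "turn": [0, 0, 0], "grip": -0.1}, {"dp": [-0.01, 0, 0], "turn": [0, 0, 0], "grip": -0.1}, {"dp": [-0.03, 0, 0], "turn": [0, 0, 0], "grip": 0}, {"dp": [-0.04, 0, 0], "turn": [0, 0, 0], "grip": 0}, {"dp": [0, 0, 0.035], "turn": [0, 0, 0], "grip": 0}]'

```text
clock: 16.65
position: [0.4955, 0.2884, 0.2759]
ee_rot: [0.532, 0.472, 0.529, -0.462]
contact_force: [1.4, -0.9, 0.2]
width: 0.0428
```

Run:
```python
from h import *
plan(W(0,20.5,80),0)
snap('scene','s9',(300,100,440,220),5)
```

```text
t 16.65 grasp W [0.4974 0.2895 0.1209] E [-29.  284.2] tipz 0.1029 toolx [ 0.012  0.007 -1.   ] y ang in E 0.23 z ang in E -89.77 w 0.0428 F [ 1.4 -0.9  0.2] q1,q6 [0.41 0.28]
turn [ 0.23 -0.33 -0.76]
dp after turn [ 40.9  31.  262.8] mm
```

View pics/s9.png

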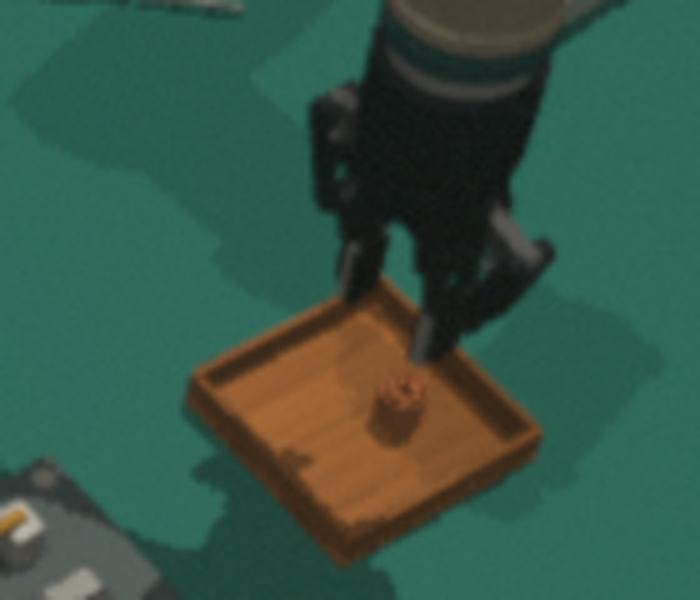

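The seal stands upright in the tray at (400,405). Next, the second seal.

Request:
arm_command --targets '[{"dp": [0, 0.004, 0.035], "turn": [0, 0, 0], "grip": 0}, {"dp": [0, 0.004, 0.035], "turn": [0, 0, 0], "grip": 0}, {"dp": [0, 0.004, 0.035], "turn": [0, 0, 0], "grip": 0}, {"dp": [0, 0.005, 0.035], "turn": [0, 0, 0], "grip": 0}, {"dp": [0, 0.005, 0.035], "turn": [0, 0, 0], "grip": 0}, {"dp": [0, 0.005, 0.035], "turn": [0, 0, 0], "grip": 0}, {"dp": [0, 0.005, 0.035], "turn": [0, 0, 0], "grip": 0}, {"dp": [0, 0, 0.016], "turn": [0, 0, 0], "grip": 0}]'

```text
clock: 17.5
position: [0.558, 0.0275, 0.2703]
ee_rot: [0.53, 0.469, 0.529, -0.469]
contact_force: [0.1, -0.4, 0.0]
width: 0.0425
```

Request:
arm_command --targets '[{"dp": [0.02, 0, 0], "turn": [0, 0, 0], "grip": 0}, {"dp": [0.015, 0, 0], "turn": [0, 0, 0], "grip": 0}, {"dp": [0, 0, 0], "turn": [0, 0, 0], "grip": 0}, {"dp": [0, 0, 0], "turn": [0, 0, 0], "grip": 0}]'

```text
clock: 17.9
position: [0.557, 0.0305, 0.2349]
ee_rot: [0.53, 0.468, 0.53, -0.468]
contact_force: [0.3, -0.9, -0.3]
width: 0.0429
```

Run:
```python
from h import *
plan(W(0,20,60),0)
snap('scene','s10',(270,170,370,245),7)
```

```text
t 17.9 grasp W [0.557  0.0305 0.0799] E [-1.6 19.9] tipz 0.0619 toolx [-0.001  0.    -1.   ] y ang in E 0.04 z ang in E -89.96 w 0.0429 F [ 0.3 -0.9 -0.3] q1,q6 [-0.07 -0.19]
turn [ 0.04 -0.02  0.03]
dp after turn [19.9  1.5 -0.2] mm
```

View pics/s10.png

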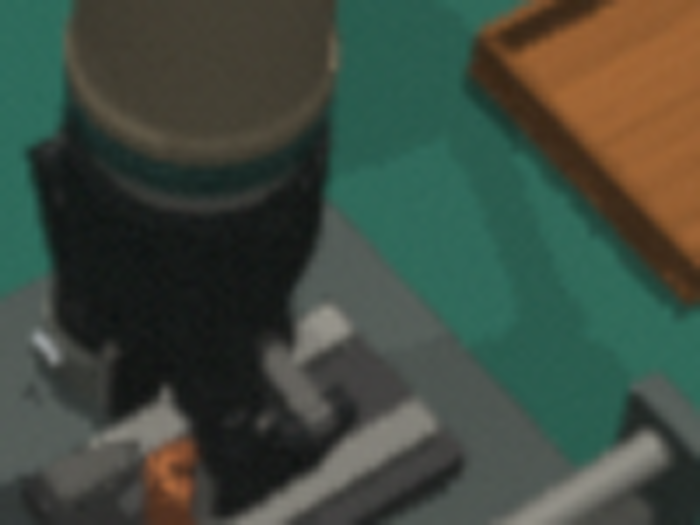

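Request:
arm_command --targets '[{"dp": [0.01, 0.0015, 0], "turn": [0, 0, 0], "grip": 0}, {"dp": [0.01, 0, 0], "turn": [0, 0, 0], "grip": 0}, {"dp": [0, 0, 0], "turn": [0, 0, 0], "grip": 0}, {"dp": [0, 0, 0], "turn": [0, 0, 0], "grip": -0.3}, {"dp": [0, 0, 0], "turn": [0, 0, 0], "grip": -0.5}, {"dp": [0, 0, 0], "turn": [0, 0, 0], "grip": -0.7}, {"dp": [0, 0, 0], "turn": [0, 0, 0], "grip": -0.7}, {"dp": [0, 0, 0], "turn": [0, 0, 0], "grip": -0.7}]'

```text
clock: 18.75
position: [0.5586, 0.0303, 0.2148]
ee_rot: [0.53, 0.468, 0.53, -0.468]
contact_force: [0.6, 0.2, -1.6]
width: 0.0229
```

Request:
arm_command --targets '[{"dp": [-0.01, 0, 0], "turn": [0, 0, 0], "grip": -0.7}, {"dp": [-0.02, 0, 0], "turn": [0, 0, 0], "grip": -0.7}, {"dp": [-0.03, 0, 0], "turn": [0, 0, 0], "grip": -0.7}, {"dp": [0, 0, 0], "turn": [0, 0, 0], "grip": -0.7}, {"dp": [0, 0, 0], "turn": [0, 0, 0], "grip": -0.7}]'

```text
clock: 19.25
position: [0.5589, 0.0302, 0.2758]
ee_rot: [0.531, 0.469, 0.529, -0.468]
contact_force: [-0.1, 0.9, -1.3]
width: 0.0231
```

Run:
```python
from h import *
plan([.489,.268,.085],0)
snap('scene','s11',(230,140,390,260),5)
```

```text
t 19.25 grasp W [0.5592 0.0302 0.1208] E [ 0.6 19.3] tipz 0.1028 toolx [ 0.002 -0.    -1.   ] y ang in E 0.03 z ang in E -89.97 w 0.0231 F [-0.1  0.9 -1.3] q1,q6 [-0.07 -0.19]
turn [ 0.03  0.02 -0.14]
dp after turn [  35.8  -40.2 -244.5] mm
```

View pics/s11.png

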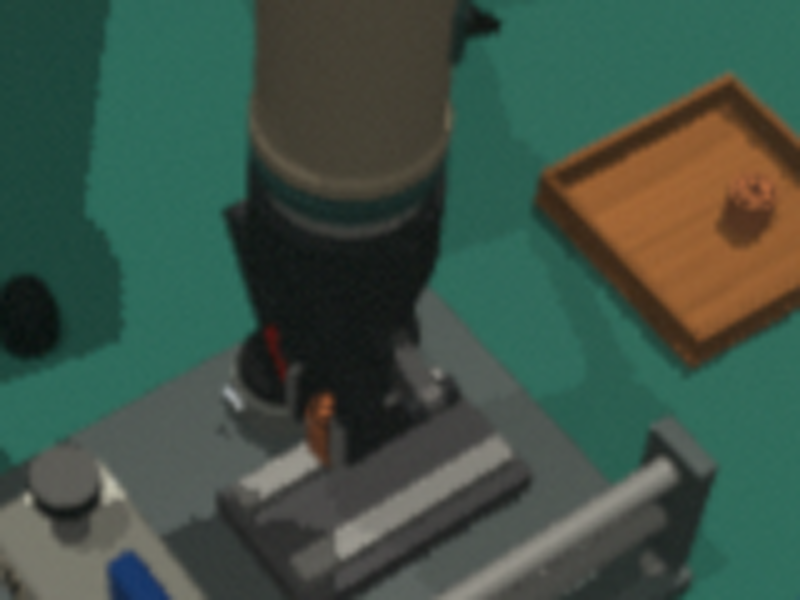

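The second seal is held at (320,420) in the crop. Carrying it to the tray.

Request:
arm_command --targets '[{"dp": [0, -0.006, -0.035], "turn": [0, 0, 0], "grip": -0.7}, {"dp": [0, -0.006, -0.035], "turn": [0, 0, 0], "grip": -0.7}, {"dp": [0, -0.006, -0.035], "turn": [0, 0, 0], "grip": -0.7}, {"dp": [0, -0.006, -0.035], "turn": [0, 0, 0], "grip": -0.7}, {"dp": [0, -0.006, -0.035], "turn": [0, 0, 0], "grip": -0.7}, {"dp": [0, -0.005, -0.035], "turn": [0, 0, 0], "grip": -0.7}, {"dp": [0, -0.005, -0.0345], "turn": [0, 0, 0], "grip": -0.7}, {"dp": [0, 0, 0], "turn": [0, 0, 0], "grip": -0.7}]'

```text
clock: 20.1
position: [0.4872, 0.2711, 0.2734]
ee_rot: [0.53, 0.467, 0.532, -0.468]
contact_force: [-0.3, -1.5, -1.2]
width: 0.0232
```

Request:
arm_command --targets '[{"dp": [0.02, 0, 0], "turn": [0, 0, 0], "grip": -0.7}, {"dp": [0.02, 0, 0], "turn": [0, 0, 0], "grip": -0.7}, {"dp": [0.02, 0, 0], "turn": [0, 0, 0], "grip": -0.7}, {"dp": [0.015, 0, 0], "turn": [0, 0, 0], "grip": -0.7}, {"dp": [0, 0, 0], "turn": [0, 0, 0], "grip": -0.7}, {"dp": [0, 0, 0], "turn": [0, 0, 0], "grip": -0.7}]'

```text
clock: 20.7
position: [0.4888, 0.2674, 0.1991]
ee_rot: [0.53, 0.468, 0.53, -0.469]
contact_force: [-0.3, -0.1, -0.9]
width: 0.0231
```

Run:
```python
from h import *
plan([.489,.268,.0348],0)
snap('scene','s12',(300,100,440,220),5)
```

```text
t 20.7 grasp W [0.4886 0.2673 0.0441] E [-40.4 263.3] tipz 0.0261 toolx [-0.002 -0.001 -1.   ] y ang in E 0.00 z ang in E -90.00 w 0.0231 F [-0.3 -0.1 -0.9] q1,q6 [0.38 0.25]
turn [0.   0.03 0.1 ]
dp after turn [ 9.3  0.2 -0.5] mm
```

View pics/s12.png

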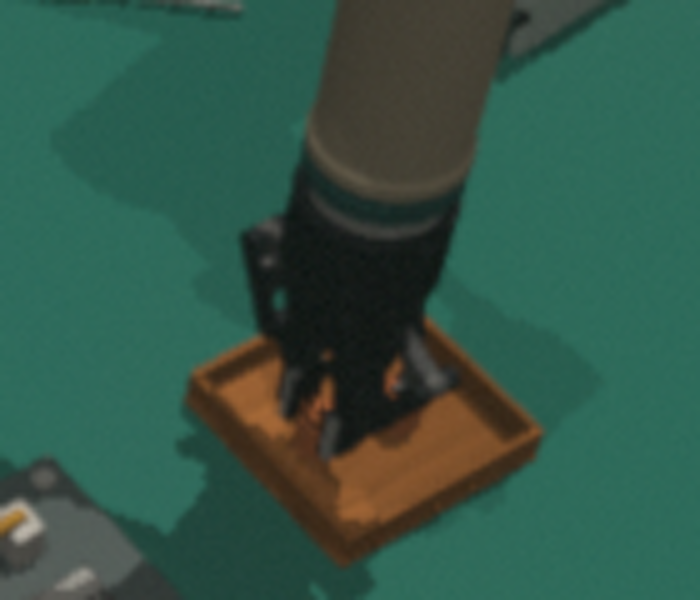

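Request:
arm_command --targets '[{"dp": [0.005, 0, 0], "turn": [0, 0, 0], "grip": -0.7}, {"dp": [0.004, 0, 0], "turn": [0, 0, 0], "grip": -0.7}, {"dp": [0, 0, 0], "turn": [0, 0, 0], "grip": -0.7}, {"dp": [0, 0, 0], "turn": [0, 0, 0], "grip": -0.7}]'

```text
clock: 21.15
position: [0.4888, 0.268, 0.1908]
ee_rot: [0.53, 0.468, 0.53, -0.468]
contact_force: [0.1, -0.6, -1.8]
width: 0.0234
```

Request:
arm_command --targets '[{"dp": [0, 0, 0], "turn": [0, 0, 0], "grip": -0.35}, {"dp": [0, 0, 0], "turn": [0, 0, 0], "grip": -0.2}, {"dp": [0, 0, 0], "turn": [0, 0, 0], "grip": -0.1}, {"dp": [-0.01, 0, 0], "turn": [0, 0, 0], "grip": -0.1}, {"dp": [-0.03, 0, 0], "turn": [0, 0, 0], "grip": 0}, {"dp": [-0.04, 0, 0], "turn": [0, 0, 0], "grip": 0}, {"dp": [-0.04, 0, 0], "turn": [0, 0, 0], "grip": 0}, {"dp": [0, 0, 0.04], "turn": [0, 0, 0], "grip": 0}]'

```text
clock: 21.95
position: [0.4958, 0.2315, 0.3175]
ee_rot: [0.533, 0.472, 0.529, -0.462]
contact_force: [1.0, -0.1, -0.2]
width: 0.0425
```

Run:
```python
from h import *
plan(W(0,20,60),0)
im=snap('scene','s13',(300,100,440,220),5)
t=snap('top','t13',(340,180,430,270),6)
for b in blobs(t,(10,180,120),(24,255,255),20):
  u,v=b[0]
  if 340<u<430 and 180<v<280: print(u,v,ray('top',u,v,.022).round(4))
for b in blobs(im,(10,180,120),(24,255,255),20):
  u,v=b[0]
  if 90<u<200 and v>230: print(u,v,ray('scene',u,v,.022).round(4))
```

```text
t 21.95 grasp W [0.4979 0.2325 0.1625] E [-35.5 227.6] tipz 0.1445 toolx [ 0.014  0.007 -1.   ] y ang in E 0.28 z ang in E -89.71 w 0.0425 F [ 1.  -0.1 -0.2] q1,q6 [0.31 0.18]
turn [ 0.28 -0.29 -0.83]
dp after turn [102.5  37.7 206.8] mm
386.8 216.2 [ 0.5595 -0.3135  0.022 ]
374.7 245.3 [ 0.4756 -0.278   0.022 ]
401.0 248.5 [ 0.4685 -0.3514  0.022 ]
156.2 272.0 [ 0.4789 -0.2793  0.022 ]
121.4 283.1 [ 0.4695 -0.3556  0.022 ]
151.7 310.0 [ 0.5605 -0.317   0.022 ]
```

View pics/s13.png

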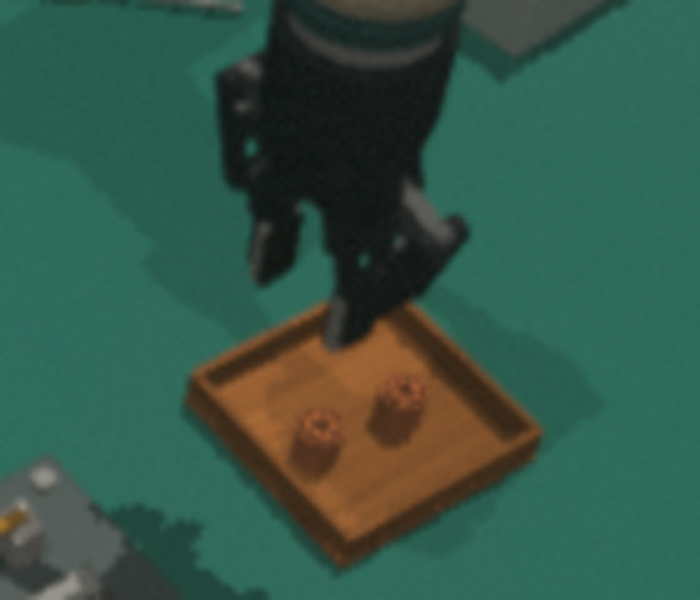

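View pics/s13_full.png

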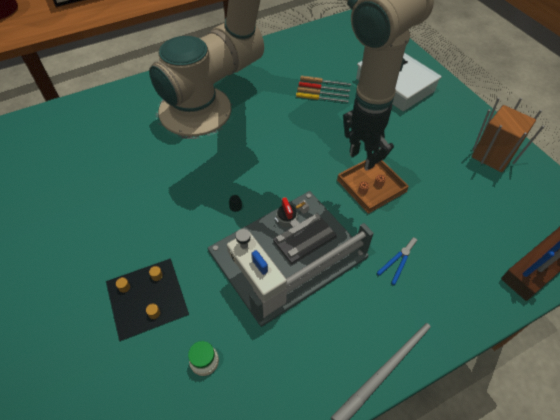

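Both seals stand upright in the tray at (318,440) and (400,405), and the three blanks are still on the mat. I'll go to the first blank near (0.477,-0.279), passing in front of the head.

Request:
arm_command --targets '[{"dp": [0, -0.02, 0.04], "turn": [0, 0, 0], "grip": 0}, {"dp": [0, -0.02, 0.04], "turn": [0, 0, 0], "grip": 0}, {"dp": [0, -0.02, 0.04], "turn": [0, 0, 0], "grip": 0}, {"dp": [0, -0.02, 0.04], "turn": [0, 0, 0], "grip": 0}, {"dp": [0, 0, 0.04], "turn": [0, 0, 0], "grip": 0}, {"dp": [0, 0, 0.04], "turn": [0, 0, 0], "grip": 0}, {"dp": [0, 0, 0.04], "turn": [0, 0, 0], "grip": 0}, {"dp": [0, 0, 0.04], "turn": [0, 0, 0], "grip": 0}]'

```text
clock: 22.85
position: [0.4536, -0.1004, 0.311]
ee_rot: [0.53, 0.469, 0.53, -0.468]
contact_force: [1.1, 0.1, -0.7]
width: 0.0426
```

Request:
arm_command --targets '[{"dp": [0, 0, 0.04], "turn": [0, 0, 0], "grip": 0}, {"dp": [0, 0, 0.04], "turn": [0, 0, 0], "grip": 0}, {"dp": [0, 0, 0.04], "turn": [0, 0, 0], "grip": 0}, {"dp": [0, 0, 0.04], "turn": [0, 0, 0], "grip": 0}, {"dp": [0.03, 0, 0.02], "turn": [0, 0, 0], "grip": 0}, {"dp": [0.04, 0, 0], "turn": [0, 0, 0], "grip": 0}, {"dp": [0, 0, 0], "turn": [0, 0, 0], "grip": 0}, {"dp": [0, 0, 0], "turn": [0, 0, 0], "grip": 0}]'

```text
clock: 23.65
position: [0.4758, -0.2773, 0.2405]
ee_rot: [0.529, 0.468, 0.531, -0.468]
contact_force: [0.2, 0.3, 0.5]
width: 0.0429
```

Run:
```python
from h import *
plan([.477,-.279,.032],0)
im=snap('scene','s14',(90,220,210,340),5)
t=snap('top','t14',(340,180,430,270),6)
for b in blobs(t,(10,180,120),(24,255,255),20):
  u,v=b[0]
  if 340<u<430 and 180<v<280: print(u,v,ray('top',u,v,.022).round(4))
for b in blobs(im,(10,180,120),(24,255,255),20):
  u,v=b[0]
  if 90<u<200 and v>230: print(u,v,ray('scene',u,v,.022).round(4))
```

```text
t 23.65 grasp W [ 0.4756 -0.277   0.0855] E [-120.1 -275.3] tipz 0.0675 toolx [-0.002  0.002 -1.   ] y ang in E 0.02 z ang in E -89.98 w 0.0429 F [0.2 0.3 0.5] q1,q6 [-0.65 -0.78]
turn [ 0.02 -0.12  0.09]
dp after turn [53.5  0.9  1.9] mm
402.6 249.9 [ 0.4647 -0.3558  0.022 ]
119.4 283.5 [ 0.4684 -0.3598  0.022 ]
```

View pics/s14.png

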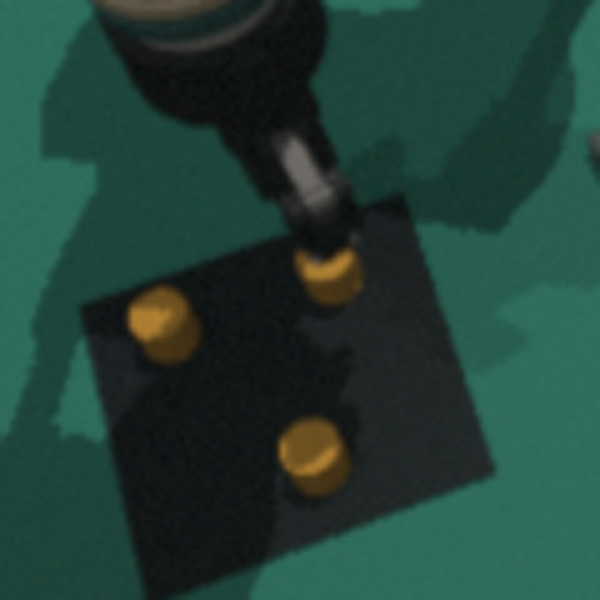

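Request:
arm_command --targets '[{"dp": [0.02, 0.001, 0.002], "turn": [0, 0, 0], "grip": 0}, {"dp": [0.01, 0, 0], "turn": [0, 0, 0], "grip": 0}, {"dp": [0, 0, 0], "turn": [0, 0, 0], "grip": 0}, {"dp": [0, 0, 0], "turn": [0, 0, 0], "grip": 0}]'

```text
clock: 24.15
position: [0.4775, -0.2794, 0.2115]
ee_rot: [0.53, 0.468, 0.53, -0.468]
contact_force: [0.1, 0.2, 0.2]
width: 0.0427
```

Run:
```python
from h import *
plan([.477,-.279,.032],0)
im=snap('scene','s15',(90,220,210,340),5)
t=snap('top','t15',(340,190,430,270),6)
```

```text
t 24.15 grasp W [ 0.4776 -0.2795  0.0565] E [-118.4 -278.1] tipz 0.0385 toolx [ 0.001 -0.    -1.   ] y ang in E 0.05 z ang in E -89.95 w 0.0427 F [0.1 0.2 0.2] q1,q6 [-0.66 -0.78]
turn [ 0.05  0.03 -0.05]
dp after turn [24.5 -0.4 -0.5] mm
```

View pics/s15.png

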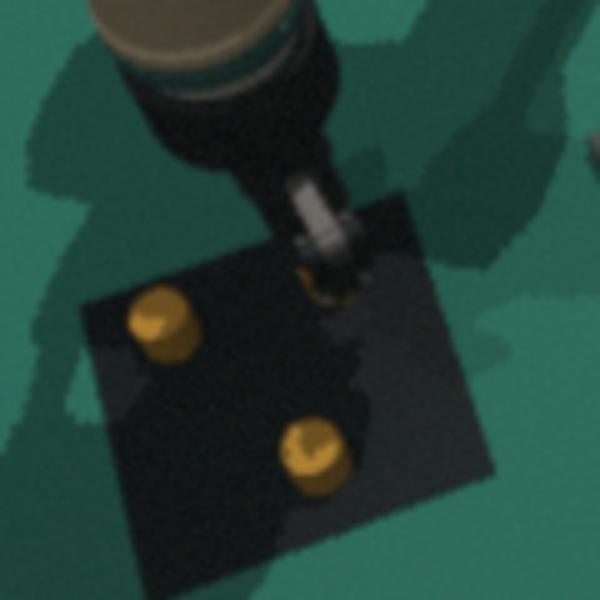

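View pics/t15.png

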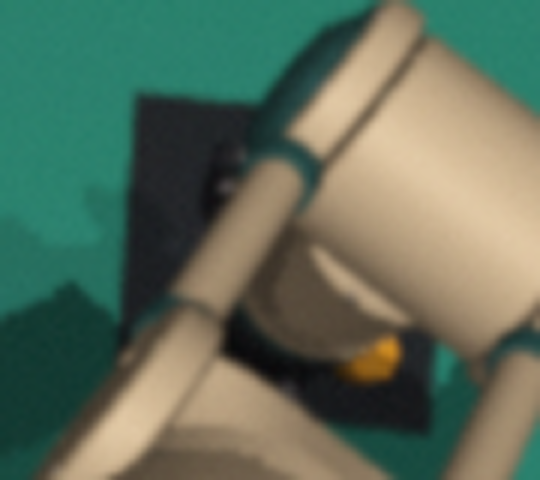

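Request:
arm_command --targets '[{"dp": [0.01, 0, 0], "turn": [0, 0, 0], "grip": 0}, {"dp": [0.009, 0, 0], "turn": [0, 0, 0], "grip": 0}, {"dp": [0.0055, 0, 0], "turn": [0, 0, 0], "grip": 0}, {"dp": [0, 0, 0], "turn": [0, 0, 0], "grip": 0}, {"dp": [0, 0, 0], "turn": [0, 0, 0], "grip": -0.3}, {"dp": [0, 0, 0], "turn": [0, 0, 0], "grip": -0.5}, {"dp": [0, 0, 0], "turn": [0, 0, 0], "grip": -0.7}, {"dp": [0, 0, 0], "turn": [0, 0, 0], "grip": -0.7}]'

```text
clock: 25.05
position: [0.4773, -0.2796, 0.1863]
ee_rot: [0.53, 0.468, 0.53, -0.468]
contact_force: [0.7, -0.3, -0.7]
width: 0.0233
```

Request:
arm_command --targets '[{"dp": [0, 0, 0], "turn": [0, 0, 0], "grip": -0.7}, {"dp": [0, 0, 0], "turn": [0, 0, 0], "grip": -0.7}]'

```text
clock: 25.25
position: [0.4773, -0.2796, 0.1863]
ee_rot: [0.53, 0.468, 0.53, -0.468]
contact_force: [-0.3, 0.2, -0.3]
width: 0.0231
```

Run:
```python
from h import *
info()
```

```text
t 25.25 grasp W [ 0.4773 -0.2796  0.0313] E [-118.7 -278.2] tipz 0.0133 toolx [ 0. -0. -1.] y ang in E 0.03 z ang in E -89.97 w 0.0231 F [-0.3  0.2 -0.3] q1,q6 [-0.66 -0.78]
```

Request:
arm_command --targets '[{"dp": [-0.015, 0, 0], "turn": [0, 0, 0], "grip": -0.7}, {"dp": [-0.03, 0, 0], "turn": [0, 0, 0], "grip": -0.7}, {"dp": [-0.03, 0, 0], "turn": [0, 0, 0], "grip": -0.7}, {"dp": [-0.02, 0, -0.02], "turn": [0, 0, 0], "grip": -0.7}, {"dp": [0, 0, -0.035], "turn": [0, 0, 0], "grip": -0.7}, {"dp": [0, 0, -0.035], "turn": [0, 0, 0], "grip": -0.7}, {"dp": [0, 0, -0.035], "turn": [0, 0, 0], "grip": -0.7}, {"dp": [0, 0, -0.035], "turn": [0, 0, 0], "grip": -0.7}]'

```text
clock: 26.05
position: [0.457, -0.1196, 0.2813]
ee_rot: [0.53, 0.468, 0.53, -0.468]
contact_force: [0.6, -0.8, -1.1]
width: 0.023
```

Request:
arm_command --targets '[{"dp": [0, 0, -0.035], "turn": [0, 0, 0], "grip": -0.7}, {"dp": [0, 0, -0.035], "turn": [0, 0, 0], "grip": -0.7}, {"dp": [0, 0, -0.035], "turn": [0, 0, 0], "grip": -0.7}, {"dp": [0, 0.02, -0.028], "turn": [0, 0, 0], "grip": -0.7}, {"dp": [0, 0.035, 0], "turn": [0, 0, 0], "grip": -0.7}, {"dp": [0, 0.035, 0], "turn": [0, 0, 0], "grip": -0.7}, {"dp": [0, 0.026, 0], "turn": [0, 0, 0], "grip": -0.7}, {"dp": [0, 0, 0], "turn": [0, 0, 0], "grip": -0.7}]'

```text
clock: 26.85
position: [0.5598, 0.0258, 0.2813]
ee_rot: [0.531, 0.469, 0.529, -0.467]
contact_force: [-0.5, -0.7, -0.5]
width: 0.023
```

Request:
arm_command --targets '[{"dp": [0.02, 0, 0], "turn": [0, 0, 0], "grip": -0.7}, {"dp": [0, 0, 0], "turn": [0, 0, 0], "grip": -0.7}, {"dp": [0, 0, 0], "turn": [0, 0, 0], "grip": -0.7}]'

```text
clock: 27.15
position: [0.5554, 0.0254, 0.261]
ee_rot: [0.529, 0.468, 0.53, -0.469]
contact_force: [0.4, -0.7, -0.8]
width: 0.0231
```

Run:
```python
from h import *
plan(W(-2.5,15,59.8),0)
im=snap('scene','s16',(230,140,390,260),5)
```

```text
t 27.15 grasp W [0.5551 0.0254 0.106 ] E [-4. 15.] tipz 0.088 toolx [-0.002  0.    -1.   ] y ang in E 0.02 z ang in E -89.98 w 0.0231 F [ 0.4 -0.7 -0.8] q1,q6 [-0.08 -0.2 ]
turn [ 0.02 -0.03  0.11]
dp after turn [46.2  1.2 -0. ] mm
```

View pics/s16.png

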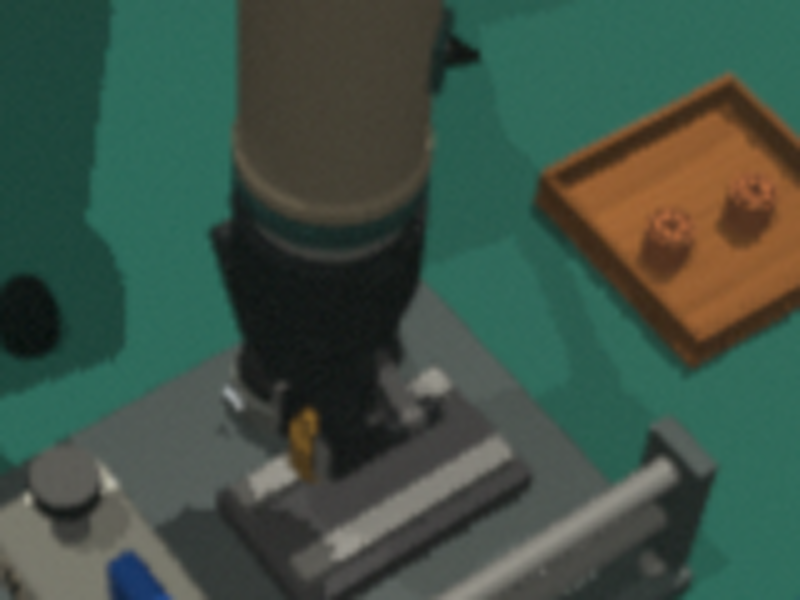

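The blank is held upright at (303,440) in the crop. Lowering it into the vise.

Request:
arm_command --targets '[{"dp": [0.02, 0, 0], "turn": [0, 0, 0], "grip": -0.7}, {"dp": [0.015, 0, 0], "turn": [0, 0, 0], "grip": -0.7}, {"dp": [0.006, 0, 0], "turn": [0, 0, 0], "grip": -0.7}, {"dp": [0, 0, 0], "turn": [0, 0, 0], "grip": -0.7}, {"dp": [0, 0, 0], "turn": [0, 0, 0], "grip": -0.7}]'

```text
clock: 27.7
position: [0.5566, 0.0254, 0.221]
ee_rot: [0.53, 0.469, 0.529, -0.468]
contact_force: [0.5, -0.0, -0.4]
width: 0.0228
```

Run:
```python
from h import *
plan(W(-3,15,59.5),0)
```

```text
t 27.7 grasp W [0.5568 0.0254 0.066 ] E [-2.4 14.8] tipz 0.048 toolx [ 0.001 -0.    -1.   ] y ang in E 0.02 z ang in E -89.98 w 0.0228 F [ 0.5 -0.  -0.4] q1,q6 [-0.08 -0.2 ]
turn [ 0.02  0.01 -0.08]
dp after turn [ 6.5 -0.4 -0.2] mm
```

Request:
arm_command --targets '[{"dp": [0.004, 0, 0], "turn": [0, 0, 0], "grip": -0.7}, {"dp": [0.0025, 0, 0], "turn": [0, 0, 0], "grip": -0.7}, {"dp": [0, 0, 0], "turn": [0, 0, 0], "grip": -0.7}, {"dp": [0, 0, 0], "turn": [0, 0, 0], "grip": -0.7}]'

```text
clock: 28.1
position: [0.5565, 0.0254, 0.2142]
ee_rot: [0.53, 0.468, 0.53, -0.468]
contact_force: [-0.7, -0.2, 3.0]
width: 0.023
```

Request:
arm_command --targets '[{"dp": [0, 0, 0], "turn": [0, 0, 0], "grip": -0.4}, {"dp": [0, 0, 0], "turn": [0, 0, 0], "grip": -0.3}, {"dp": [0, 0, 0], "turn": [0, 0, 0], "grip": -0.2}, {"dp": [-0.01, 0, 0], "turn": [0, 0, 0], "grip": -0.2}, {"dp": [-0.03, 0, 0], "turn": [0, 0, 0], "grip": -0.1}, {"dp": [-0.03, -0.01, 0], "turn": [0, 0, 0], "grip": 0}, {"dp": [0, -0.035, 0], "turn": [0, 0, 0], "grip": 0}, {"dp": [0, -0.035, 0], "turn": [0, 0, 0], "grip": 0}]'

```text
clock: 28.9
position: [0.4769, 0.0155, 0.2854]
ee_rot: [0.531, 0.469, 0.529, -0.467]
contact_force: [-0.3, 0.0, 0.7]
width: 0.0429
```

Run:
```python
from h import *
plan([.469,-.3545,.08],0)
im=snap('scene','s17',(200,150,400,300),4)
print(blobs(im,(10,150,80),(24,255,255),15))
```

```text
t 28.9 grasp W [0.4774 0.0154 0.1304] E [-82.4  14.6] tipz 0.1124 toolx [ 0.004 -0.    -1.   ] y ang in E 0.05 z ang in E -89.95 w 0.0429 F [-0.3  0.   0.7] q1,q6 [-0.11 -0.24]
turn [ 0.05  0.05 -0.2 ]
dp after turn [ 50.4 -53.2 366.2] mm
[([69.7, 18.5], [0, 0, 198, 53, 4761]), ([307.8, 95.2], [297, 92, 22, 7, 87]), ([512.4, 121.3], [490, 106, 45, 32, 786]), ([359.0, 164.3], [344, 156, 32, 17, 41]), ([372.0, 183.8], [339, 161, 69, 47, 1580]), ([387.2, 166.8], [381, 161, 12, 12, 17]), ([545.2, 246.2], [530, 231, 30, 33, 240]), ([292.8, 238.5], [288, 234, 10, 10, 79]), ([121.4, 282.6], [116, 277, 12, 12, 107]), ([151.7, 309.2], [146, 304, 13, 12, 117])]
```

View pics/s17.png

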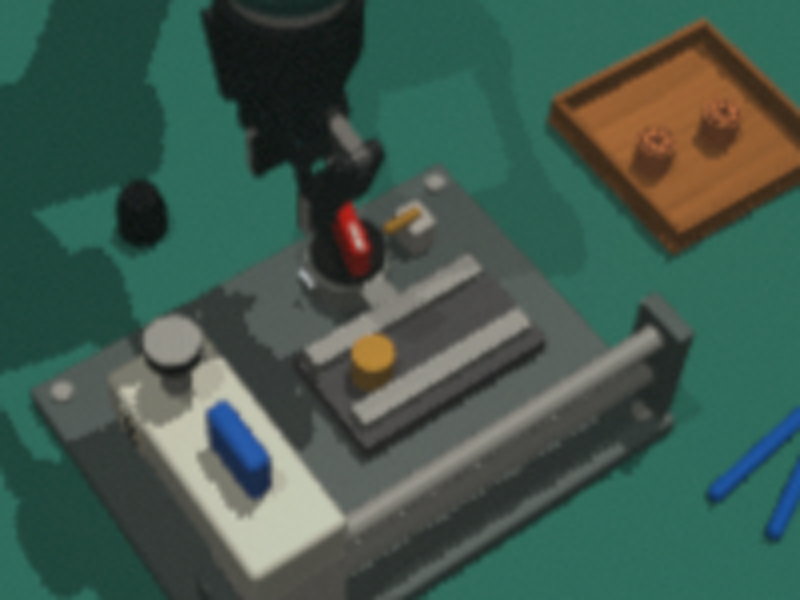

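The first blank stands upright between the jaws at (373,360). Next, the second blank near (0.469,-0.3545).

Request:
arm_command --targets '[{"dp": [0, -0.026, 0.03], "turn": [0, 0, 0], "grip": 0}, {"dp": [0, -0.025, 0.04], "turn": [0, 0, 0], "grip": 0}, {"dp": [0, 0, 0.04], "turn": [0, 0, 0], "grip": 0}, {"dp": [0, 0, 0.04], "turn": [0, 0, 0], "grip": 0}, {"dp": [0, 0, 0.04], "turn": [0, 0, 0], "grip": 0}, {"dp": [0, 0, 0.04], "turn": [0, 0, 0], "grip": 0}, {"dp": [0, 0, 0.04], "turn": [0, 0, 0], "grip": 0}, {"dp": [0, 0, 0.04], "turn": [0, 0, 0], "grip": 0}]'

```text
clock: 29.75
position: [0.4645, -0.3001, 0.2843]
ee_rot: [0.53, 0.468, 0.53, -0.468]
contact_force: [0.2, 0.3, -0.1]
width: 0.0427
```

Request:
arm_command --targets '[{"dp": [0, 0, 0.04], "turn": [0, 0, 0], "grip": 0}, {"dp": [0.015, 0, 0.016], "turn": [0, 0, 0], "grip": 0}, {"dp": [0.035, 0, 0], "turn": [0, 0, 0], "grip": 0}, {"dp": [0, 0, 0], "turn": [0, 0, 0], "grip": 0}, {"dp": [0, 0, 0], "turn": [0, 0, 0], "grip": 0}]'

```text
clock: 30.25
position: [0.471, -0.3529, 0.233]
ee_rot: [0.529, 0.468, 0.531, -0.468]
contact_force: [0.1, 0.2, 0.6]
width: 0.0426
```

Run:
```python
from h import *
plan([.469,-.3545,.032],0)
im=snap('scene','s18',(90,220,210,340),5)
print(blobs(im,(10,150,80),(24,255,255),15)[-4:])
```

```text
t 30.25 grasp W [ 0.4706 -0.3524  0.078 ] E [-134.3 -349.6] tipz 0.06 toolx [-0.002  0.003 -1.   ] y ang in E 0.05 z ang in E -89.95 w 0.0426 F [0.1 0.2 0.6] q1,q6 [-0.76 -0.89]
turn [ 0.05 -0.18  0.11]
dp after turn [46.  -2.1  1.4] mm
[([545.8, 245.8], [531, 231, 29, 32, 226]), ([291.5, 236.9], [287, 233, 10, 9, 77]), ([517.2, 267.2], [512, 264, 10, 8, 21]), ([151.7, 309.2], [146, 304, 13, 12, 118])]
```

View pics/s18.png

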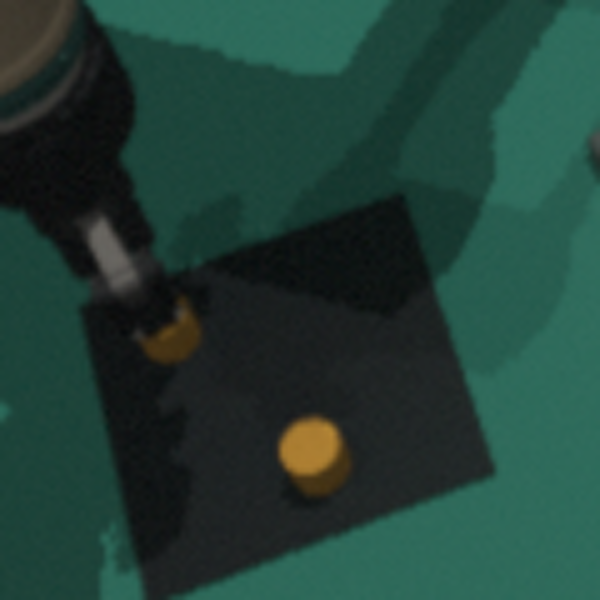

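Run:
```python
import cv2
b=cv2.imread('pics/s18_full.png')
cv2.imwrite('pics/s18b.png',cv2.resize(b[150:300,200:400],None,fx=4,fy=4,interpolation=cv2.INTER_CUBIC))
```

```text
(no output)
```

View pics/s18b.png

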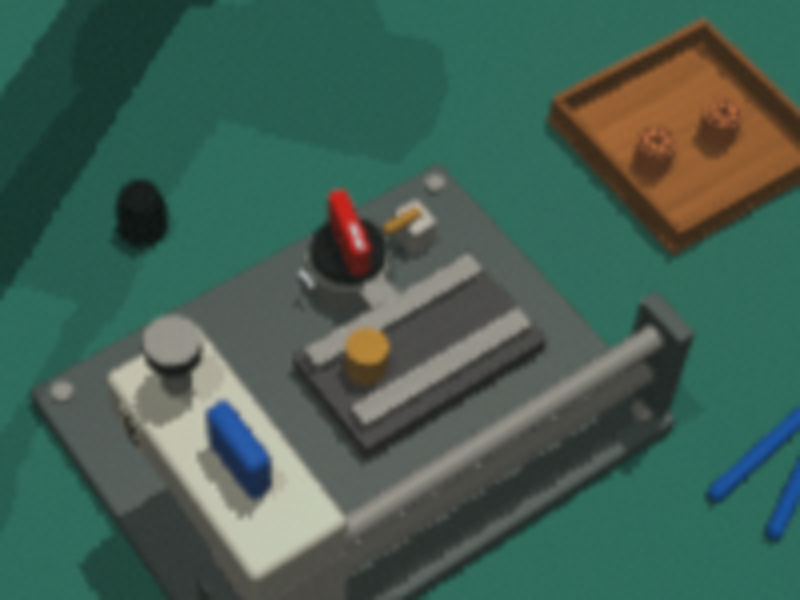

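The blank in the vise shifted a few mm toward the near jaw. That looks like the announced knock, and it is still upright. Continuing with the second blank.

Request:
arm_command --targets '[{"dp": [0.02, -0.001, 0.001], "turn": [0, 0, 0], "grip": 0}, {"dp": [0.016, 0, 0], "turn": [0, 0, 0], "grip": 0}, {"dp": [0.01, 0, 0], "turn": [0, 0, 0], "grip": 0}, {"dp": [0, 0, 0], "turn": [0, 0, 0], "grip": 0}, {"dp": [0, 0, 0], "turn": [0, 0, 0], "grip": -0.3}, {"dp": [0, 0, 0], "turn": [0, 0, 0], "grip": -0.5}, {"dp": [0, 0, 0], "turn": [0, 0, 0], "grip": -0.7}, {"dp": [0, 0, 0], "turn": [0, 0, 0], "grip": -0.7}]'

```text
clock: 31.1
position: [0.4708, -0.3552, 0.189]
ee_rot: [0.531, 0.468, 0.529, -0.468]
contact_force: [-1.1, 0.9, 6.1]
width: 0.0227
```

Request:
arm_command --targets '[{"dp": [0, 0, 0], "turn": [0, 0, 0], "grip": -0.7}, {"dp": [0, 0, 0], "turn": [0, 0, 0], "grip": -0.7}]'

```text
clock: 31.3
position: [0.4708, -0.3552, 0.189]
ee_rot: [0.531, 0.468, 0.529, -0.468]
contact_force: [0.1, 0.6, 6.4]
width: 0.0227
```

Run:
```python
from h import *
plan(W(-120,50,126),0)
im=snap('scene','s19',(90,220,210,340),5)
```

```text
t 31.3 grasp W [ 0.471  -0.3554  0.034 ] E [-134.3 -352.5] tipz 0.016 toolx [ 0.002 -0.001 -1.   ] y ang in E 0.02 z ang in E -89.98 w 0.0227 F [0.1 0.6 6.4] q1,q6 [-0.76 -0.89]
turn [ 0.02  0.07 -0.08]
dp after turn [ -92.    14.5 -402.4] mm
```

View pics/s19.png

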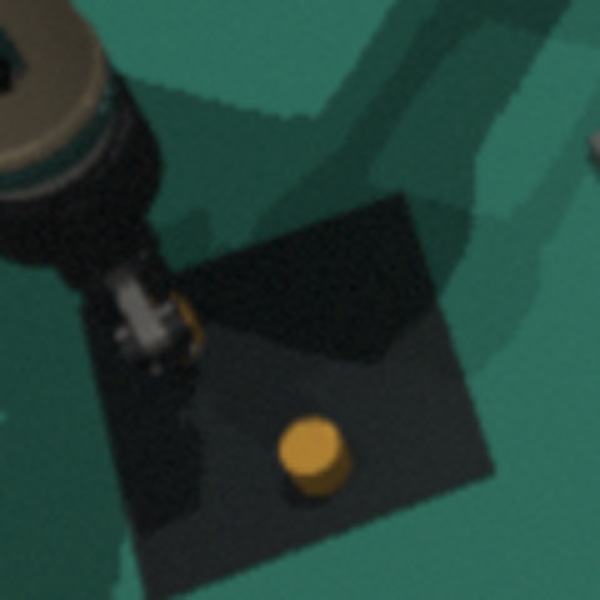

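Request:
arm_command --targets '[{"dp": [-0.01, 0, 0], "turn": [0, 0, 0], "grip": -0.7}, {"dp": [-0.02, 0, 0], "turn": [0, 0, 0], "grip": -0.7}, {"dp": [-0.02, 0, 0], "turn": [0, 0, 0], "grip": -0.7}, {"dp": [0, 0, 0], "turn": [0, 0, 0], "grip": -0.7}, {"dp": [0, 0, 0], "turn": [0, 0, 0], "grip": -0.7}]'

```text
clock: 31.85
position: [0.4704, -0.355, 0.238]
ee_rot: [0.53, 0.468, 0.53, -0.468]
contact_force: [-0.4, -0.3, -0.7]
width: 0.0227
```

Run:
```python
from h import *
info()
im=snap('scene','s20',(90,220,210,340),5)
```

```text
t 31.85 grasp W [ 0.4706 -0.3551  0.083 ] E [-134.7 -352.3] tipz 0.065 toolx [ 0.001 -0.001 -1.   ] y ang in E 0.02 z ang in E -89.98 w 0.0227 F [-0.4 -0.3 -0.7] q1,q6 [-0.76 -0.89]
```

View pics/s20.png

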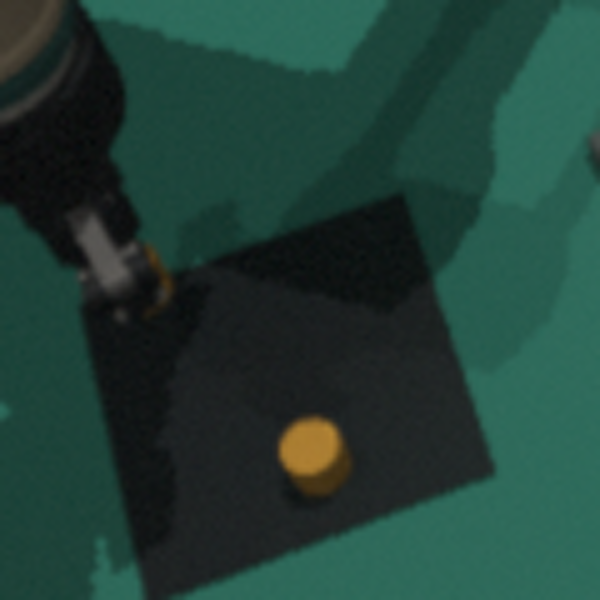

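Request:
arm_command --targets '[{"dp": [-0.025, 0, 0], "turn": [0, 0, 0], "grip": -0.7}, {"dp": [-0.025, 0, -0.02], "turn": [0, 0, 0], "grip": -0.7}, {"dp": [0, 0, -0.036], "turn": [0, 0, 0], "grip": -0.7}, {"dp": [0, 0, -0.036], "turn": [0, 0, 0], "grip": -0.7}, {"dp": [0, 0, -0.036], "turn": [0, 0, 0], "grip": -0.7}, {"dp": [0, 0, -0.036], "turn": [0, 0, 0], "grip": -0.7}, {"dp": [0, 0, -0.036], "turn": [0, 0, 0], "grip": -0.7}, {"dp": [0, 0, -0.036], "turn": [0, 0, 0], "grip": -0.7}]'

```text
clock: 32.7
position: [0.4406, -0.1193, 0.2865]
ee_rot: [0.529, 0.468, 0.531, -0.469]
contact_force: [1.2, -0.6, -1.1]
width: 0.023
```

Request:
arm_command --targets '[{"dp": [0, 0, -0.036], "turn": [0, 0, 0], "grip": -0.7}, {"dp": [0, 0, -0.036], "turn": [0, 0, 0], "grip": -0.7}, {"dp": [0, 0, -0.036], "turn": [0, 0, 0], "grip": -0.7}, {"dp": [0, 0.025, -0.036], "turn": [0, 0, 0], "grip": -0.7}, {"dp": [0, 0.035, -0.02], "turn": [0, 0, 0], "grip": -0.7}, {"dp": [0, 0.035, 0], "turn": [0, 0, 0], "grip": -0.7}, {"dp": [0, 0.035, 0], "turn": [0, 0, 0], "grip": -0.7}, {"dp": [0, 0, 0], "turn": [0, 0, 0], "grip": -0.7}]'

```text
clock: 33.5
position: [0.5544, 0.0586, 0.2865]
ee_rot: [0.531, 0.469, 0.529, -0.467]
contact_force: [0.7, -0.3, -1.0]
width: 0.0226
```

Request:
arm_command --targets '[{"dp": [0.02, 0, 0], "turn": [0, 0, 0], "grip": -0.7}, {"dp": [0, 0, 0], "turn": [0, 0, 0], "grip": -0.7}, {"dp": [0, 0, 0], "turn": [0, 0, 0], "grip": -0.7}]'

```text
clock: 33.8
position: [0.5492, 0.0578, 0.2667]
ee_rot: [0.529, 0.467, 0.531, -0.469]
contact_force: [1.0, -0.3, -1.5]
width: 0.0229
```

Run:
```python
from h import *
plan(W(-3,48,63),0)
im=snap('scene','s21',(230,140,390,260),5)
```

```text
t 33.8 grasp W [0.5487 0.0578 0.1117] E [-6.5 48. ] tipz 0.0937 toolx [-0.003  0.    -1.   ] y ang in E 0.01 z ang in E -89.99 w 0.0229 F [ 1.  -0.3 -1.5] q1,q6 [-0.02 -0.14]
turn [ 0.01 -0.03  0.19]
dp after turn [48.7  2.9 -0.1] mm
```

View pics/s21.png

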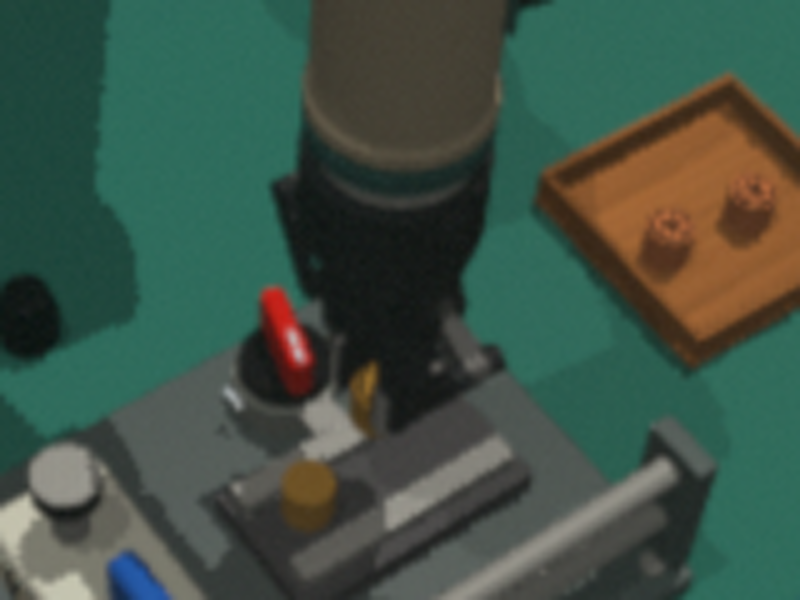

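Request:
arm_command --targets '[{"dp": [0.02, 0.001, 0], "turn": [0, 0, 0], "grip": -0.7}, {"dp": [0.016, 0, 0], "turn": [0, 0, 0], "grip": -0.7}, {"dp": [0.006, 0, 0], "turn": [0, 0, 0], "grip": -0.7}, {"dp": [0, 0, 0], "turn": [0, 0, 0], "grip": -0.7}, {"dp": [0, 0, 0], "turn": [0, 0, 0], "grip": -0.7}]'

```text
clock: 34.35
position: [0.5515, 0.058, 0.2266]
ee_rot: [0.53, 0.469, 0.529, -0.468]
contact_force: [-0.0, -0.5, -1.4]
width: 0.0229
```

Run:
```python
from h import *
plan(W(-3,48,62),0)
```

```text
t 34.35 grasp W [0.5517 0.058  0.0716] E [-3.4 47.8] tipz 0.0536 toolx [ 0.001  0.    -1.   ] y ang in E 0.02 z ang in E -89.98 w 0.0229 F [-0.  -0.5 -1.4] q1,q6 [-0.02 -0.14]
turn [ 0.02  0.01 -0.09]
dp after turn [ 9.6  0.6 -0.2] mm
```

Request:
arm_command --targets '[{"dp": [0.005, 0, 0], "turn": [0, 0, 0], "grip": -0.7}, {"dp": [0.003, 0, 0], "turn": [0, 0, 0], "grip": -0.7}, {"dp": [0, 0, 0], "turn": [0, 0, 0], "grip": -0.7}, {"dp": [0, 0, 0], "turn": [0, 0, 0], "grip": -0.7}]'

```text
clock: 34.75
position: [0.5512, 0.0581, 0.2177]
ee_rot: [0.53, 0.468, 0.53, -0.468]
contact_force: [-0.1, -0.2, -1.6]
width: 0.0228
```

Request:
arm_command --targets '[{"dp": [0.0015, 0, 0], "turn": [0, 0, 0], "grip": -0.7}, {"dp": [0, 0, 0], "turn": [0, 0, 0], "grip": -0.7}]'

```text
clock: 34.95
position: [0.5514, 0.0581, 0.217]
ee_rot: [0.53, 0.468, 0.53, -0.468]
contact_force: [-1.0, 0.4, 3.8]
width: 0.0229
```

Request:
arm_command --targets '[{"dp": [0, 0, 0], "turn": [0, 0, 0], "grip": -0.4}, {"dp": [0, 0, 0], "turn": [0, 0, 0], "grip": -0.3}, {"dp": [0, 0, 0], "turn": [0, 0, 0], "grip": -0.2}, {"dp": [-0.01, 0, 0], "turn": [0, 0, 0], "grip": -0.2}, {"dp": [-0.03, 0, 0], "turn": [0, 0, 0], "grip": -0.1}, {"dp": [-0.03, -0.01, 0], "turn": [0, 0, 0], "grip": 0}, {"dp": [0, -0.04, 0.03], "turn": [0, 0, 0], "grip": 0}, {"dp": [0, -0.04, 0.03], "turn": [0, 0, 0], "grip": 0}]'

```text
clock: 35.75
position: [0.4693, -0.0128, 0.2879]
ee_rot: [0.532, 0.468, 0.529, -0.467]
contact_force: [-0.6, -0.7, -0.8]
width: 0.043
```

Run:
```python
from h import *
plan([.560,-.3155,.08],0)
im=snap('scene','s22',(200,150,400,300),4)
print([b for b in blobs(im,(10,150,80),(24,255,255),15) if b[0][1]>190])
```

```text
t 35.75 grasp W [ 0.47   -0.013   0.1329] E [-93.3 -12.7] tipz 0.1149 toolx [ 0.004 -0.001 -1.   ] y ang in E 0.20 z ang in E -89.80 w 0.043 F [-0.6 -0.7 -0.8] q1,q6 [-0.18 -0.3 ]
turn [ 0.2   0.09 -0.22]
dp after turn [ 52.9  52.8 311.5] mm
[([305.0, 230.9], [300, 227, 10, 9, 73]), ([291.5, 237.0], [287, 233, 10, 9, 80]), ([546.1, 245.6], [532, 232, 28, 29, 224]), ([151.6, 309.2], [146, 304, 13, 12, 117])]
```

View pics/s22.png

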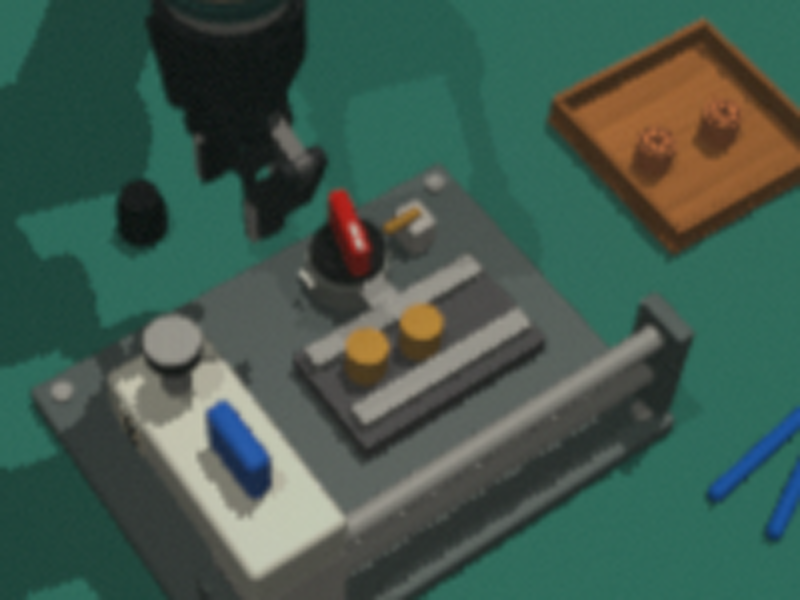

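Run:
```python
from h import *
print(ray('top',368,163,.055), ray('scene',202,353,.055))
```

```text
[ 0.70516763 -0.25551886  0.055     ] [ 0.70647068 -0.25741688  0.055     ]
```

Request:
arm_command --targets '[{"dp": [0, -0.015, 0.04], "turn": [0, 0, 0], "grip": 0}, {"dp": [0, 0, 0.04], "turn": [0, 0, 0], "grip": 0}, {"dp": [0, 0, 0.04], "turn": [0, 0, 0], "grip": 0}, {"dp": [0, 0, 0.04], "turn": [0, 0, 0], "grip": 0}, {"dp": [0, 0, 0.04], "turn": [0, 0, 0], "grip": 0}, {"dp": [0, 0.01, 0.04], "turn": [0, 0, 0], "grip": 0}, {"dp": [0, 0.028, 0.036], "turn": [0, 0, 0], "grip": 0}, {"dp": [0, 0.03, 0.035], "turn": [0, 0, 0], "grip": 0}]'

```text
clock: 36.6
position: [0.5606, -0.3165, 0.287]
ee_rot: [0.53, 0.469, 0.529, -0.469]
contact_force: [-0.0, 1.0, 1.3]
width: 0.0428
```

Request:
arm_command --targets '[{"dp": [0.02, 0, 0], "turn": [0, 0, 0], "grip": 0}, {"dp": [0.03, 0, 0], "turn": [0, 0, 0], "grip": 0}, {"dp": [0, 0, 0], "turn": [0, 0, 0], "grip": 0}, {"dp": [0, 0, 0], "turn": [0, 0, 0], "grip": 0}]'

```text
clock: 37.0
position: [0.5602, -0.3145, 0.2362]
ee_rot: [0.529, 0.468, 0.53, -0.468]
contact_force: [-0.1, -0.7, 0.3]
width: 0.0426
```

Run:
```python
from h import *
plan([.560,-.3155,.032],0)
im=snap('scene','s23',(90,220,210,340),5)
```

```text
t 37.0 grasp W [ 0.56   -0.3144  0.0812] E [ -40.9 -322.8] tipz 0.0632 toolx [-0.001  0.001 -1.   ] y ang in E 0.03 z ang in E -89.97 w 0.0426 F [-0.1 -0.7  0.3] q1,q6 [-0.62 -0.74]
turn [ 0.03 -0.05  0.05]
dp after turn [49.2 -0.3  0.9] mm
```

View pics/s23.png

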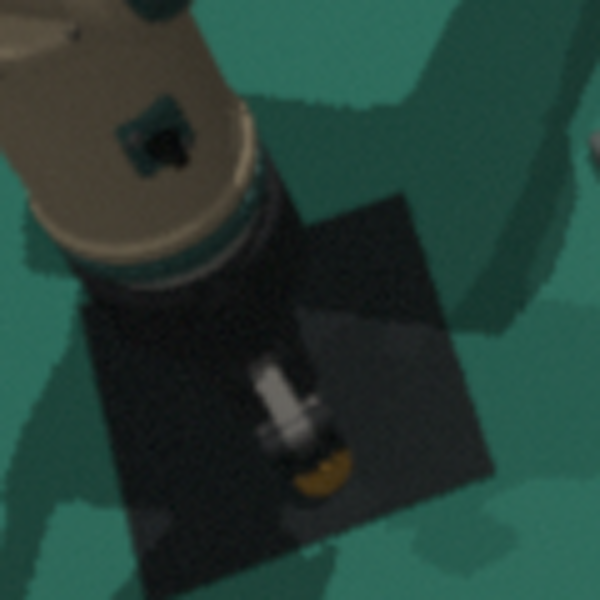

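Request:
arm_command --targets '[{"dp": [0.02, 0, -0.001], "turn": [0, 0, 0], "grip": 0}, {"dp": [0.018, 0, 0], "turn": [0, 0, 0], "grip": 0}, {"dp": [0.011, 0, 0], "turn": [0, 0, 0], "grip": 0}, {"dp": [0, 0, 0], "turn": [0, 0, 0], "grip": 0}, {"dp": [0, 0, 0], "turn": [0, 0, 0], "grip": 0}]'

```text
clock: 37.55
position: [0.5605, -0.3139, 0.1883]
ee_rot: [0.531, 0.468, 0.529, -0.468]
contact_force: [-0.2, 0.4, -0.1]
width: 0.0427
```

Request:
arm_command --targets '[{"dp": [0, 0, 0], "turn": [0, 0, 0], "grip": -0.3}, {"dp": [0, 0, 0], "turn": [0, 0, 0], "grip": -0.5}, {"dp": [0, 0, 0], "turn": [0, 0, 0], "grip": -0.7}, {"dp": [0, 0, 0], "turn": [0, 0, 0], "grip": -0.7}, {"dp": [0, 0, 0], "turn": [0, 0, 0], "grip": -0.7}]'

```text
clock: 38.05
position: [0.5604, -0.314, 0.1887]
ee_rot: [0.531, 0.468, 0.529, -0.468]
contact_force: [-2.2, 0.2, 5.7]
width: 0.0226
```

Run:
```python
from h import *
info()
```

```text
t 38.05 grasp W [ 0.5607 -0.3142  0.0337] E [ -40.2 -322.7] tipz 0.0157 toolx [ 0.002 -0.001 -1.   ] y ang in E 0.03 z ang in E -89.97 w 0.0226 F [-2.2  0.2  5.7] q1,q6 [-0.62 -0.74]
```

Request:
arm_command --targets '[{"dp": [-0.02, 0, 0], "turn": [0, 0, 0], "grip": -0.7}, {"dp": [-0.035, 0, 0], "turn": [0, 0, 0], "grip": -0.7}, {"dp": [-0.035, -0.02, 0], "turn": [0, 0, 0], "grip": -0.7}, {"dp": [-0.01, -0.03, -0.02], "turn": [0, 0, 0], "grip": -0.7}, {"dp": [0, -0.03, -0.02], "turn": [0, 0, 0], "grip": -0.7}, {"dp": [0, -0.005, -0.036], "turn": [0, 0, 0], "grip": -0.7}, {"dp": [0, 0, -0.036], "turn": [0, 0, 0], "grip": -0.7}, {"dp": [0, 0, -0.036], "turn": [0, 0, 0], "grip": -0.7}]'

```text
clock: 38.85
position: [0.4567, -0.1762, 0.2874]
ee_rot: [0.53, 0.469, 0.529, -0.468]
contact_force: [0.3, 0.6, -0.4]
width: 0.0225
```

Run:
```python
from h import *
plan(W(-125,85,130),0)
im=snap('scene','s24',(150,130,350,280),4)
```

```text
t 38.85 grasp W [ 0.4568 -0.1762  0.1324] E [-126.4 -173. ] tipz 0.1144 toolx [ 0.001  0.    -1.   ] y ang in E -0.06 z ang in E -90.06 w 0.0225 F [ 0.3  0.6 -0.4] q1,q6 [-0.51 -0.63]
turn [-0.06  0.   -0.04]
dp after turn [   2.4    1.5 -258. ] mm
```

View pics/s24.png

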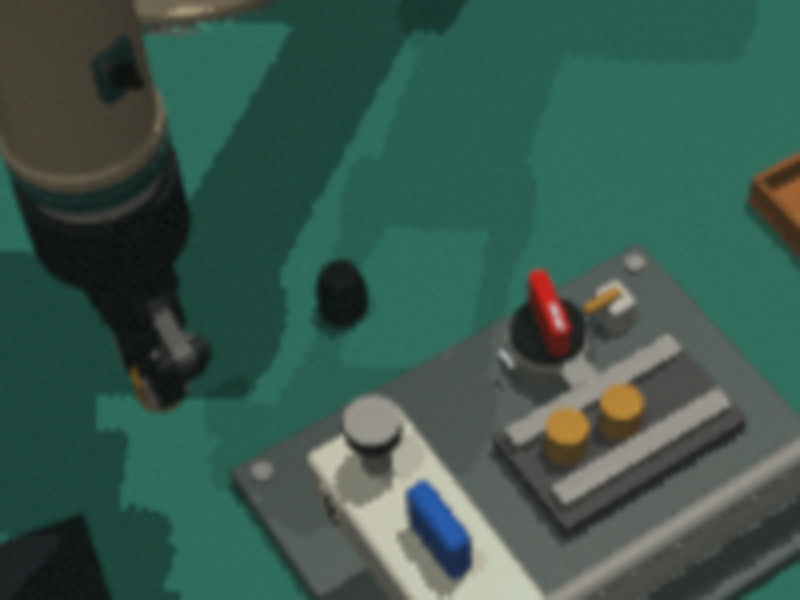

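Request:
arm_command --targets '[{"dp": [0, 0, -0.036], "turn": [0, 0, 0], "grip": -0.7}, {"dp": [0, 0, -0.036], "turn": [0, 0, 0], "grip": -0.7}, {"dp": [0, 0, -0.036], "turn": [0, 0, 0], "grip": -0.7}, {"dp": [0, 0, -0.036], "turn": [0, 0, 0], "grip": -0.7}, {"dp": [0, 0, -0.036], "turn": [0, 0, 0], "grip": -0.7}, {"dp": [0, 0.02, -0.036], "turn": [0, 0, 0], "grip": -0.7}, {"dp": [0, 0.03, -0.036], "turn": [0, 0, 0], "grip": -0.7}, {"dp": [0, 0.035, -0.008], "turn": [0, 0, 0], "grip": -0.7}]'

```text
clock: 39.7
position: [0.5091, 0.0945, 0.2875]
ee_rot: [0.53, 0.468, 0.531, -0.467]
contact_force: [0.5, -0.4, -0.5]
width: 0.0227
```

Request:
arm_command --targets '[{"dp": [0, 0.037, 0], "turn": [0, 0, 0], "grip": -0.7}, {"dp": [0.02, 0, 0], "turn": [0, 0, 0], "grip": -0.7}, {"dp": [0, 0, 0], "turn": [0, 0, 0], "grip": -0.7}, {"dp": [0, 0, 0], "turn": [0, 0, 0], "grip": -0.7}]'

```text
clock: 40.1
position: [0.5458, 0.0957, 0.2667]
ee_rot: [0.529, 0.468, 0.531, -0.469]
contact_force: [-0.3, -0.4, -0.5]
width: 0.0228
```

Run:
```python
from h import *
plan(W(-3,86,62),0)
im=snap('scene','s25',(200,150,400,300),4)
```

```text
t 40.1 grasp W [0.5453 0.0957 0.1117] E [-5.2 86. ] tipz 0.0937 toolx [-0.003  0.    -1.   ] y ang in E 0.02 z ang in E -89.98 w 0.0228 F [-0.3 -0.4 -0.5] q1,q6 [ 0.05 -0.08]
turn [ 0.02 -0.02  0.16]
dp after turn [49.7  1.7 -0.1] mm
```

View pics/s25.png

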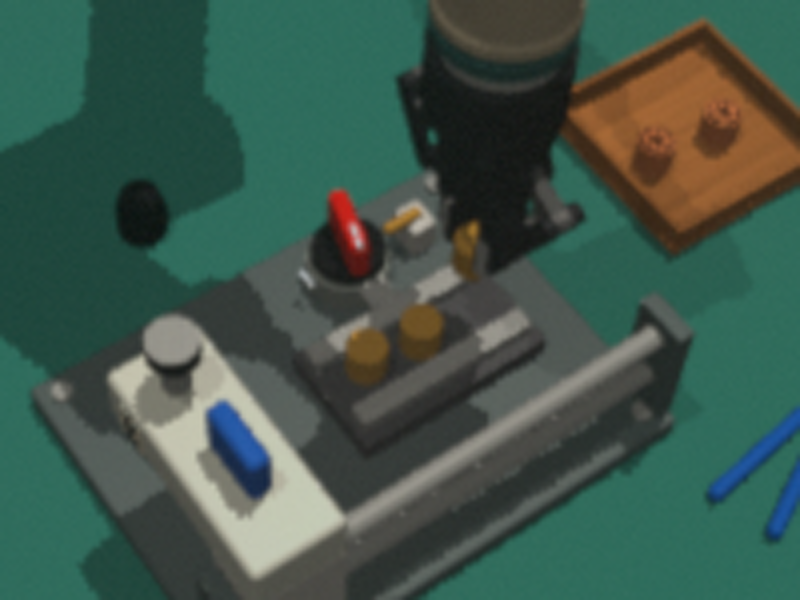

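The third blank is held at (468,250), with the first two at (367,355) and (421,330). Lowering.

Request:
arm_command --targets '[{"dp": [0.02, 0, 0], "turn": [0, 0, 0], "grip": -0.7}, {"dp": [0.016, 0, 0], "turn": [0, 0, 0], "grip": -0.7}, {"dp": [0.009, 0, 0], "turn": [0, 0, 0], "grip": -0.7}, {"dp": [0.003, 0, 0], "turn": [0, 0, 0], "grip": -0.7}, {"dp": [0, 0, 0], "turn": [0, 0, 0], "grip": -0.7}, {"dp": [0, 0, 0], "turn": [0, 0, 0], "grip": -0.7}]'

```text
clock: 40.75
position: [0.5469, 0.0957, 0.22]
ee_rot: [0.53, 0.469, 0.529, -0.468]
contact_force: [0.5, -0.7, 0.3]
width: 0.0227
```

Run:
```python
from h import *
plan(W(-3,86,62),0)
```

```text
t 40.75 grasp W [0.5471 0.0958 0.065 ] E [-3.4 85.8] tipz 0.047 toolx [ 0.002  0.    -1.   ] y ang in E 0.02 z ang in E -89.98 w 0.0227 F [ 0.5 -0.7  0.3] q1,q6 [ 0.05 -0.08]
turn [ 0.02  0.   -0.09]
dp after turn [ 3.   0.6 -0.2] mm
```

Request:
arm_command --targets '[{"dp": [0.002, 0, 0], "turn": [0, 0, 0], "grip": -0.7}, {"dp": [0, 0, 0], "turn": [0, 0, 0], "grip": -0.7}, {"dp": [0, 0, 0], "turn": [0, 0, 0], "grip": -0.7}]'

```text
clock: 41.05
position: [0.5466, 0.0958, 0.2174]
ee_rot: [0.53, 0.468, 0.53, -0.468]
contact_force: [-0.0, -0.2, -1.7]
width: 0.0226
```

Request:
arm_command --targets '[{"dp": [0.0015, 0, 0], "turn": [0, 0, 0], "grip": -0.7}, {"dp": [0, 0, 0], "turn": [0, 0, 0], "grip": -0.7}]'

```text
clock: 41.25
position: [0.5467, 0.0958, 0.2167]
ee_rot: [0.53, 0.468, 0.53, -0.468]
contact_force: [-1.3, 0.4, 5.0]
width: 0.023
```

Request:
arm_command --targets '[{"dp": [0, 0, 0], "turn": [0, 0, 0], "grip": -0.4}, {"dp": [0, 0, 0], "turn": [0, 0, 0], "grip": -0.3}, {"dp": [0, 0, 0], "turn": [0, 0, 0], "grip": -0.2}, {"dp": [-0.01, 0, 0], "turn": [0, 0, 0], "grip": -0.2}, {"dp": [-0.03, 0, 0], "turn": [0, 0, 0], "grip": -0.2}, {"dp": [-0.03, 0, 0], "turn": [0, 0, 0], "grip": -0.2}, {"dp": [0, -0.035, 0.018], "turn": [0, 0, 0], "grip": -0.2}, {"dp": [0, -0.036, 0.018], "turn": [0, 0, 0], "grip": -0.2}]'

```text
clock: 42.05
position: [0.4809, 0.0511, 0.2874]
ee_rot: [0.531, 0.469, 0.529, -0.467]
contact_force: [-0.4, -1.0, 0.4]
width: 0.0342
```

Request:
arm_command --targets '[{"dp": [0, 0, 0], "turn": [-8, 0, 0], "grip": -0.2}, {"dp": [0, 0, 0], "turn": [-8, 0, 0], "grip": -0.2}, {"dp": [0, 0, 0], "turn": [-8, 0, 0], "grip": -0.2}, {"dp": [0, 0, 0], "turn": [-8, 0, 0], "grip": -0.2}, {"dp": [0, 0, 0], "turn": [-8, 0, 0], "grip": -0.2}, {"dp": [0, 0, 0], "turn": [-8, 0, 0], "grip": -0.2}, {"dp": [0, 0, 0], "turn": [-8, 0, 0], "grip": -0.2}, {"dp": [0, 0, 0], "turn": [-8, 0, 0], "grip": -0.2}]'

```text
clock: 42.85
position: [0.4806, 0.0513, 0.2864]
ee_rot: [0.698, 0.114, 0.698, -0.114]
contact_force: [-0.0, 0.1, -0.1]
width: 0.0344
```

Request:
arm_command --targets '[{"dp": [0, 0, 0], "turn": [-8, 0, 0], "grip": -0.2}, {"dp": [0, 0, 0], "turn": [-1, 0, 0], "grip": -0.2}, {"dp": [0, 0, 0], "turn": [0, 0, 0], "grip": -0.2}]'

```text
clock: 43.15
position: [0.4806, 0.0513, 0.2861]
ee_rot: [0.705, 0.062, 0.704, -0.062]
contact_force: [-0.1, 0.6, -0.2]
width: 0.0341
```

Run:
```python
from h import *
plan(W(-74.5,49.4,74),73)
im=snap('scene','s26',(200,150,400,300),4)
```

```text
t 43.15 grasp W [0.4807 0.0513 0.1311] E [-74.8  49.9] tipz 0.1131 toolx [ 0.001  0.    -1.   ] y ang in E 72.89 z ang in E -17.11 w 0.0341 F [-0.1  0.6 -0.2] q1,q6 [-0.04 -1.43]
turn [-0.11  0.03 -0.01]
dp after turn [57.1 -0.3  0.5] mm
```

View pics/s26.png

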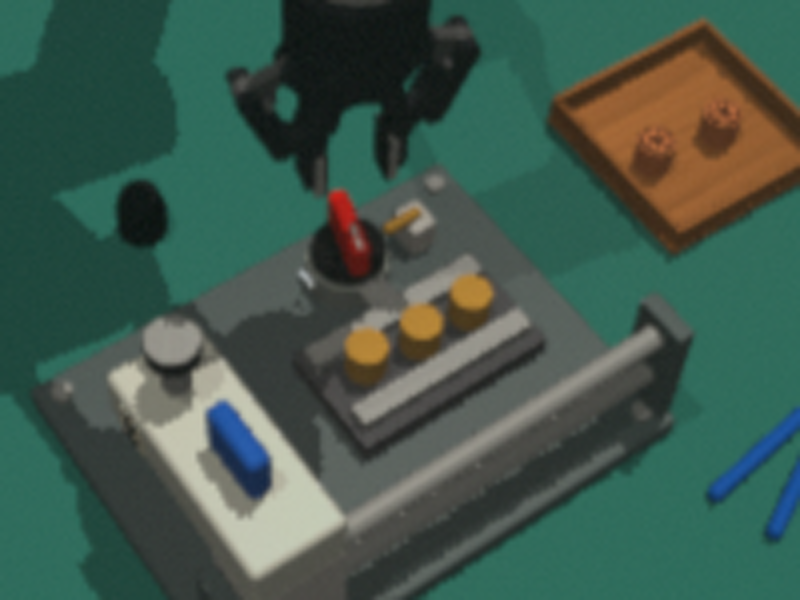

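All three blanks stand upright between the jaws, at (367,355), (421,330) and (471,300). Now to grip the knob and tighten it.

Request:
arm_command --targets '[{"dp": [0.02, 0, 0], "turn": [0, 0, 0], "grip": -0.2}, {"dp": [0.02, 0, 0], "turn": [0, 0, 0], "grip": -0.2}, {"dp": [0.012, 0, 0], "turn": [0, 0, 0], "grip": -0.2}, {"dp": [0.006, 0, 0], "turn": [0, 0, 0], "grip": -0.2}, {"dp": [0, 0, 0], "turn": [0, 0, 0], "grip": -0.6}, {"dp": [0, 0, 0], "turn": [0, 0, 0], "grip": -1}, {"dp": [0, 0, 0], "turn": [0, 0, 0], "grip": -1}, {"dp": [0, 0, 0], "turn": [0, 0, 0], "grip": -1}]' --grip_force 50

```text
clock: 44.0
position: [0.4806, 0.0512, 0.228]
ee_rot: [0.705, 0.061, 0.704, -0.061]
contact_force: [-0.1, -0.5, -1.5]
width: 0.0104
```

Run:
```python
from h import *
info()
```

```text
t 44.0 grasp W [0.4807 0.0512 0.073 ] E [-74.8  49.8] tipz 0.055 toolx [ 0.001 -0.    -1.   ] y ang in E 73.02 z ang in E -16.98 w 0.0104 F [-0.1 -0.5 -1.5] q1,q6 [-0.04 -1.44]
```

Request:
arm_command --targets '[{"dp": [0, 0, 0], "turn": [6, 0, 0], "grip": -1}, {"dp": [0, 0, 0], "turn": [6, 0, 0], "grip": -1}, {"dp": [0, 0, 0], "turn": [6, 0, 0], "grip": -1}, {"dp": [0, 0, 0], "turn": [6, 0, 0], "grip": -1}, {"dp": [0, 0, 0], "turn": [6, 0, 0], "grip": -1}, {"dp": [0, 0, 0], "turn": [6, 0, 0], "grip": -1}, {"dp": [0, 0, 0], "turn": [6, 0, 0], "grip": -1}, {"dp": [0, 0, 0], "turn": [0, 0, 0], "grip": -1}]'

```text
clock: 44.8
position: [0.4806, 0.0512, 0.228]
ee_rot: [0.636, 0.31, 0.636, -0.309]
contact_force: [0.6, 0.0, -1.2]
width: 0.0104
```

Run:
```python
from h import *
st,_,_=info(); print(st['moment'])
im=snap('scene','s27',(200,150,400,300),4)
```

```text
t 44.8 grasp W [0.4807 0.0512 0.073 ] E [-74.8  49.8] tipz 0.055 toolx [ 0.001 -0.    -1.   ] y ang in E 31.04 z ang in E -58.96 w 0.0104 F [ 0.6  0.  -1.2] q1,q6 [-0.04 -0.7 ]
[-0.19373886  0.04422509 -0.02202731]
```

View pics/s27.png

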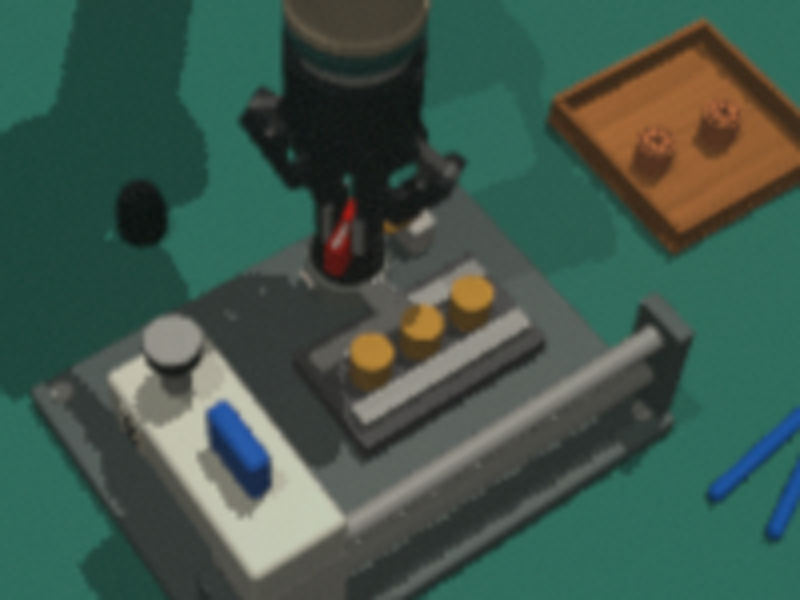

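Request:
arm_command --targets '[{"dp": [0, 0, 0], "turn": [5, 0, 0], "grip": -1}, {"dp": [0, 0, 0], "turn": [5, 0, 0], "grip": -1}, {"dp": [0, 0, 0], "turn": [5, 0, 0], "grip": -1}, {"dp": [0, 0, 0], "turn": [5, 0, 0], "grip": -1}, {"dp": [0, 0, 0], "turn": [5, 0, 0], "grip": -1}, {"dp": [0, 0, 0], "turn": [5, 0, 0], "grip": -1}, {"dp": [0, 0, 0], "turn": [2, 0, 0], "grip": -1}, {"dp": [0, 0, 0], "turn": [0, 0, 0], "grip": -1}]'

```text
clock: 45.65
position: [0.4806, 0.0512, 0.228]
ee_rot: [0.526, 0.472, 0.526, -0.472]
contact_force: [0.0, -1.1, -0.9]
width: 0.0106
```

Run:
```python
from h import *
st,_,_=info(); print(st['moment'])
```

```text
t 45.65 grasp W [0.4806 0.0512 0.073 ] E [-74.8  49.7] tipz 0.055 toolx [ 0. -0. -1.] y ang in E -0.86 z ang in E -90.86 w 0.0106 F [ 0.  -1.1 -0.9] q1,q6 [-0.04 -0.15]
[-0.20768489  0.09814379  0.02199639]
```

Request:
arm_command --targets '[{"dp": [0, 0, 0], "turn": [0, 0, 0], "grip": -0.5}, {"dp": [0, 0, 0], "turn": [0, 0, 0], "grip": -0.2}, {"dp": [0, 0, 0], "turn": [0, 0, 0], "grip": -0.2}, {"dp": [-0.03, 0, 0], "turn": [0, 0, 0], "grip": -0.2}, {"dp": [-0.04, 0, 0], "turn": [0, 0, 0], "grip": -0.2}, {"dp": [-0.04, 0, 0], "turn": [0, 0, 0], "grip": -0.2}, {"dp": [-0.04, 0, 0], "turn": [0, 0, 0], "grip": 0}, {"dp": [0, 0, 0], "turn": [-8, 0, 0], "grip": 0}]'

```text
clock: 46.45
position: [0.4822, 0.0514, 0.3835]
ee_rot: [0.562, 0.436, 0.555, -0.431]
contact_force: [0.9, 0.6, -0.7]
width: 0.0425
```

Run:
```python
from h import *
info()
im=snap('scene','s28',(200,150,400,300),4)
```

```text
t 46.45 grasp W [0.4841 0.0514 0.2286] E [-71.4  49.5] tipz 0.2106 toolx [ 0.012 -0.    -1.   ] y ang in E 7.27 z ang in E -82.74 w 0.0425 F [ 0.9  0.6 -0.7] q1,q6 [-0.04 -0.29]
```

View pics/s28.png

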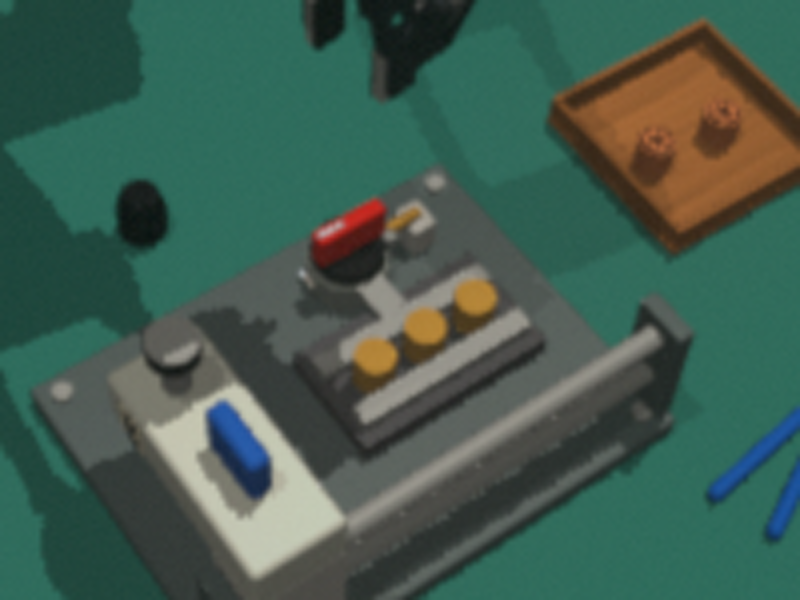

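The red bar lies along the jaws again at (349,230), pointing at the index as it did at the start, and the blanks are clamped. Next I'll locate them and fetch the head.

Run:
```python
from h import *
for u,v in [(375,353),(426,325),(476,296)]: print(E(ray('scene',200+u/4,150+v/4,.054)))
im=cv2.imread('pics/s28_full.png')
for b in blobs(im,(10,150,130),(26,255,255),15):
  if 270<b[0][0]<330 and 210<b[0][1]<250: print(b,E(ray('scene',*b[0],.052)))
print('cap', E(ray('scene',200+171/4,150+340/4,.182)))
```

```text
[ 1.58180012 13.23150983]
[ 2.9677763  48.22693461]
[ 3.50567727 83.94431689]
([318.5, 224.0], [314, 220, 10, 9, 62]) [ 1.87747484 83.93528586]
([306.2, 231.4], [302, 228, 10, 8, 64]) [ 1.93385768 48.27726047]
([293.6, 238.8], [289, 235, 10, 9, 67]) [ 1.60161112 12.87169371]
cap [   1.62812082 -113.28134731]
```

Request:
arm_command --targets '[{"dp": [0, 0, 0], "turn": [-8, 0, 0], "grip": 0}, {"dp": [0, 0, 0], "turn": [-8, 0, 0], "grip": 0}, {"dp": [0, 0, 0], "turn": [-8, 0, 0], "grip": 0}, {"dp": [0, 0, 0], "turn": [-8, 0, 0], "grip": 0}, {"dp": [0, 0, 0], "turn": [-8, 0, 0], "grip": 0}, {"dp": [0, 0, 0], "turn": [-8, 0, 0], "grip": 0}, {"dp": [0, 0, 0], "turn": [-8, 0, 0], "grip": 0}, {"dp": [0, 0, 0], "turn": [-8, 0, 0], "grip": 0}]'

```text
clock: 47.3
position: [0.4802, 0.0514, 0.3768]
ee_rot: [0.703, 0.072, 0.704, -0.072]
contact_force: [0.1, -0.4, -0.1]
width: 0.0427
```

Request:
arm_command --targets '[{"dp": [0, 0, 0], "turn": [-8, 0, 0], "grip": 0}, {"dp": [0, 0, 0], "turn": [-8, 0, 0], "grip": 0}, {"dp": [0, 0, 0], "turn": [-3, 0, 0], "grip": 0}, {"dp": [0, 0, 0], "turn": [0, 0, 0], "grip": 0}]'

```text
clock: 47.7
position: [0.4802, 0.0514, 0.3769]
ee_rot: [0.705, -0.043, 0.706, 0.043]
contact_force: [-0.2, -1.0, -1.0]
width: 0.0428
```

Run:
```python
from h import *
plan(W(58.5,-111,226),90)
t=snap('top','t28',(200,150,340,270),5)
```

```text
t 47.7 grasp W [0.4799 0.0514 0.2219] E [-75.5  50.1] tipz 0.2039 toolx [-0.002  0.    -1.   ] y ang in E 89.94 z ang in E -0.06 w 0.0428 F [-0.2 -1.  -1. ] q1,q6 [-0.04 -1.73]
turn [-0.06 -0.1  -0.03]
dp after turn [  -4.1 -161.   133.7] mm
```

View pics/t28.png

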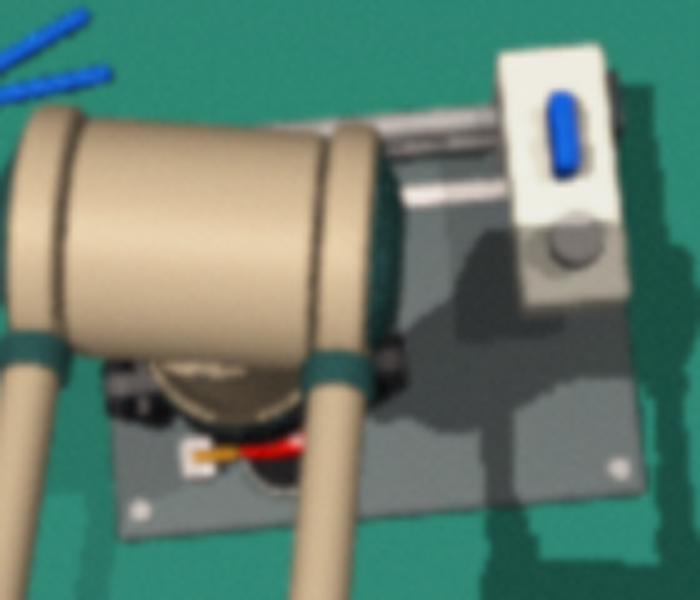

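Request:
arm_command --targets '[{"dp": [0, -0.032, 0.026], "turn": [0, 0, 0], "grip": 0}, {"dp": [0, -0.032, 0.026], "turn": [0, 0, 0], "grip": 0}, {"dp": [0, -0.032, 0.027], "turn": [0, 0, 0], "grip": 0}, {"dp": [0, -0.032, 0.027], "turn": [0, 0, 0], "grip": 0}, {"dp": [0, -0.033, 0.027], "turn": [0, 0, 0], "grip": 0}, {"dp": [0, 0, 0], "turn": [0, 0, 0], "grip": 0}, {"dp": [0, 0, 0], "turn": [0, 0, 0], "grip": 0}]'

```text
clock: 48.45
position: [0.6326, -0.0927, 0.3764]
ee_rot: [0.705, -0.042, 0.707, 0.043]
contact_force: [-0.1, 0.5, -1.0]
width: 0.0429
```

Run:
```python
from h import *
plan(W(58.5,-111,168.5),90)
im=snap('scene','s29',(200,150,400,300),4)
```

```text
t 48.45 grasp W [ 0.6322 -0.0925  0.2214] E [  58.  -111.5] tipz 0.2034 toolx [-0.002  0.001 -1.   ] y ang in E 89.87 z ang in E -0.13 w 0.0429 F [-0.1  0.5 -1. ] q1,q6 [-0.25 -1.95]
turn [-0.13 -0.13 -0.08]
dp after turn [52.9  0.7  0.2] mm
```

View pics/s29.png

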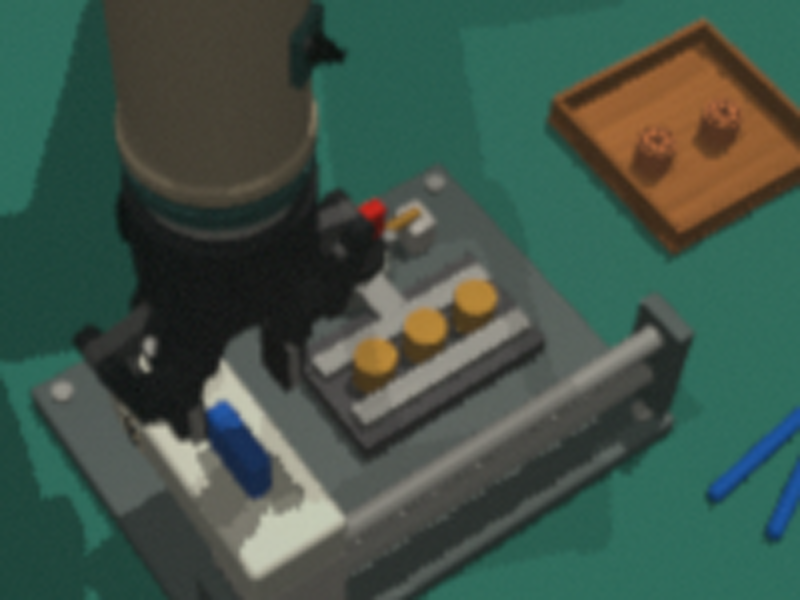

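The fingers straddle the fin at (238,450). I'll descend and close.

Request:
arm_command --targets '[{"dp": [0.02, 0.0005, 0], "turn": [0, 0, 0], "grip": 0}, {"dp": [0.02, 0, 0], "turn": [0, 0, 0], "grip": 0}, {"dp": [0.012, 0, 0], "turn": [0, 0, 0], "grip": 0}, {"dp": [0, 0, 0], "turn": [0, 0, 0], "grip": -0.6}, {"dp": [0, 0, 0], "turn": [0, 0, 0], "grip": -1}, {"dp": [0, 0, 0], "turn": [0, 0, 0], "grip": -1}, {"dp": [0, 0, 0], "turn": [0, 0, 0], "grip": -1}, {"dp": [0, 0, 0], "turn": [0, 0, 0], "grip": -1}]' --grip_force 30

```text
clock: 49.3
position: [0.632, -0.0914, 0.3263]
ee_rot: [0.706, -0.043, 0.706, 0.044]
contact_force: [-2.4, 1.0, 1.0]
width: 0.0134
```

Run:
```python
from h import *
plan(W(58.5,50.5,168.5),90)
```

```text
t 49.3 grasp W [ 0.632  -0.0913  0.1713] E [  57.9 -110.3] tipz 0.1533 toolx [ 0.     0.001 -1.   ] y ang in E 90.00 z ang in E 0.00 w 0.0134 F [-2.4  1.   1. ] q1,q6 [-0.25 -1.95]
turn [ 0.    0.   -0.03]
dp after turn [  2.8 160.9   0.6] mm
```

Request:
arm_command --targets '[{"dp": [0, 0.01, 0], "turn": [0, 0, 0], "grip": -1}, {"dp": [0, 0.02, 0], "turn": [0, 0, 0], "grip": -1}, {"dp": [0, 0.02, 0], "turn": [0, 0, 0], "grip": -1}, {"dp": [0, 0.02, 0], "turn": [0, 0, 0], "grip": -1}, {"dp": [0, 0.02, 0], "turn": [0, 0, 0], "grip": -1}, {"dp": [0, 0.02, 0], "turn": [0, 0, 0], "grip": -1}, {"dp": [0, 0.02, 0], "turn": [0, 0, 0], "grip": -1}, {"dp": [0, 0.015, 0], "turn": [0, 0, 0], "grip": -1}]'

```text
clock: 50.1
position: [0.6147, 0.0532, 0.3264]
ee_rot: [0.707, -0.044, 0.705, 0.043]
contact_force: [1.1, -3.6, 0.0]
width: 0.0134
```

Request:
arm_command --targets '[{"dp": [0, 0.01, 0], "turn": [0, 0, 0], "grip": -1}, {"dp": [0, 0.006, 0], "turn": [0, 0, 0], "grip": -1}, {"dp": [0, 0, 0], "turn": [0, 0, 0], "grip": -1}, {"dp": [0, 0, 0], "turn": [0, 0, 0], "grip": -1}]'

```text
clock: 50.5
position: [0.6128, 0.0687, 0.3263]
ee_rot: [0.706, -0.043, 0.705, 0.044]
contact_force: [1.0, 1.9, 2.1]
width: 0.0136
```

Run:
```python
from h import *
plan(W(58.5,50.5,168.5),90)
im=snap('scene','s30',(200,150,400,300),4)
```

```text
t 50.5 grasp W [0.6131 0.069  0.1713] E [58.8 51.2] tipz 0.1533 toolx [ 0.002  0.002 -1.   ] y ang in E 90.02 z ang in E 0.02 w 0.0136 F [1.  1.9 2.1] q1,q6 [-0.  -1.7]
turn [ 0.02  0.12 -0.09]
dp after turn [ 2.8 -0.4 -0. ] mm
```

View pics/s30.png

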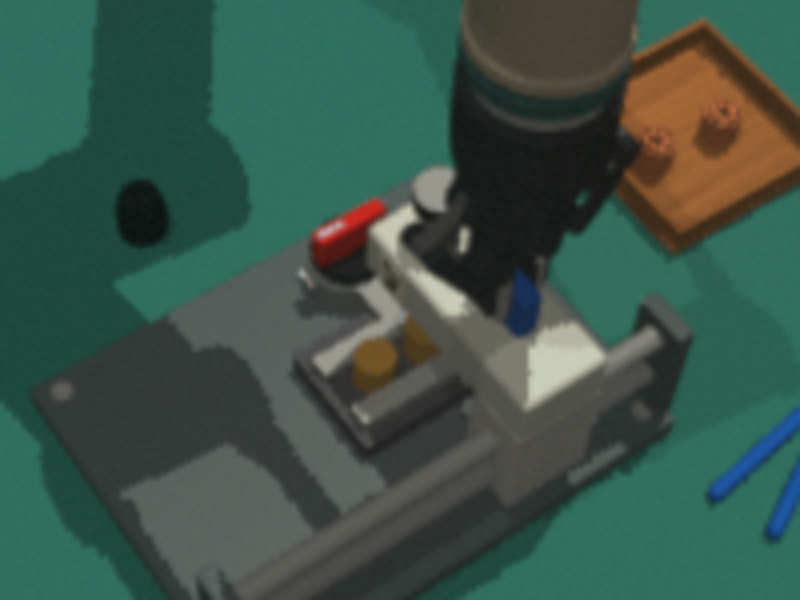

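Request:
arm_command --targets '[{"dp": [0, 0, 0], "turn": [0, 0, 0], "grip": -0.5}, {"dp": [0, 0, 0], "turn": [0, 0, 0], "grip": 0}, {"dp": [0, 0, 0], "turn": [0, 0, 0], "grip": 0}, {"dp": [-0.03, 0, 0], "turn": [0, 0, 0], "grip": 0}, {"dp": [-0.03, 0, 0], "turn": [0, 0, 0], "grip": 0}, {"dp": [0, 0, -0.03], "turn": [0, 0, 0], "grip": -1}, {"dp": [0, 0, -0.028], "turn": [0, 0, 0], "grip": -1}, {"dp": [0, 0, 0], "turn": [0, 0, 0], "grip": -1}]'

```text
clock: 51.35
position: [0.5515, 0.0607, 0.3858]
ee_rot: [0.704, -0.044, 0.707, 0.044]
contact_force: [-0.0, 0.6, 0.8]
width: 0.0007
```

Request:
arm_command --targets '[{"dp": [0, 0, 0], "turn": [0, 0, 0], "grip": -1}, {"dp": [0, 0, 0], "turn": [0, 0, 0], "grip": -1}]'

```text
clock: 51.55
position: [0.5555, 0.0609, 0.3857]
ee_rot: [0.706, -0.044, 0.705, 0.044]
contact_force: [-0.4, -0.6, 0.2]
width: -0.0001
```

Run:
```python
from h import *
plan(W(0,50.7,210),90)
im=snap('scene','s31',(250,130,350,230),6)
t=snap('top','t31',(200,150,340,270),5)
```

```text
t 51.55 grasp W [0.5557 0.0609 0.2307] E [ 0.8 50.2] tipz 0.2127 toolx [ 0.001 -0.    -1.   ] y ang in E 90.02 z ang in E 0.02 w -0.0001 F [-0.4 -0.6  0.2] q1,q6 [-0.02 -1.71]
turn [0.02 0.05 0.01]
dp after turn [20.7  0.5 -0.7] mm
```

View pics/s31.png

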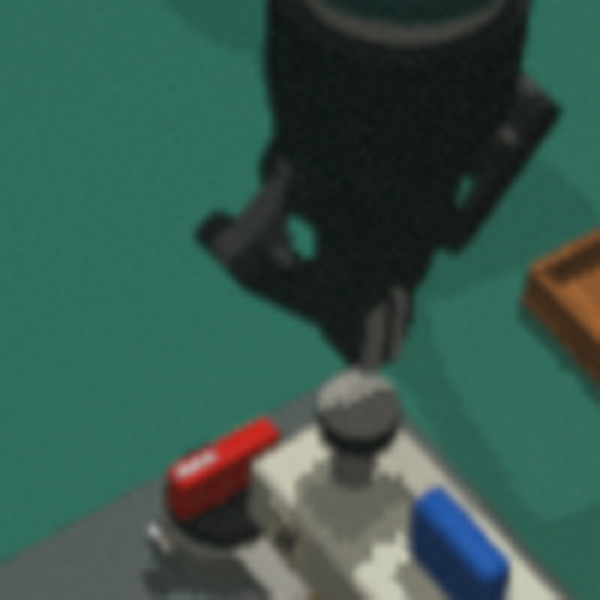

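View pics/t31.png

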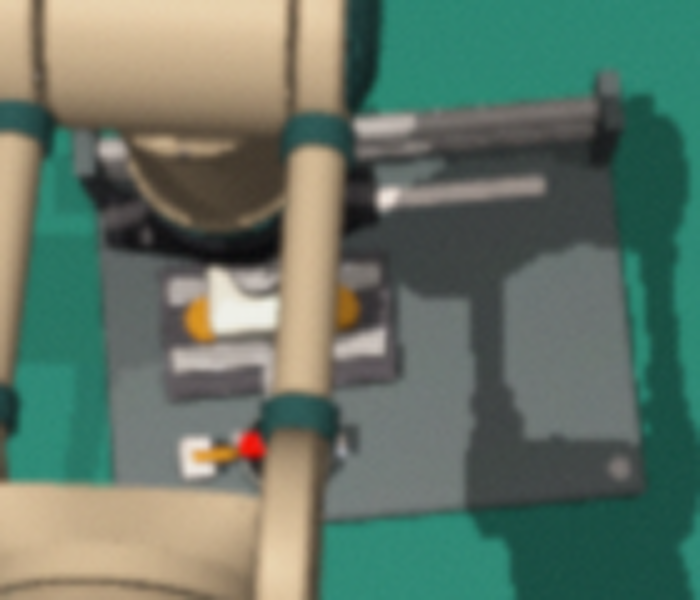

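Request:
arm_command --targets '[{"dp": [0.015, 0, -0.001], "turn": [0, 0, 0], "grip": -1}, {"dp": [0.01, 0, 0], "turn": [0, 0, 0], "grip": -1}, {"dp": [0, 0, 0], "turn": [0, 0, 0], "grip": -1}, {"dp": [0, 0, 0], "turn": [0, 0, 0], "grip": -1}]'

```text
clock: 52.05
position: [0.5542, 0.0609, 0.3603]
ee_rot: [0.706, -0.044, 0.706, 0.044]
contact_force: [0.9, -0.3, 0.1]
width: 0.0
```

Request:
arm_command --targets '[{"dp": [0.006, 0, 0], "turn": [0, 0, 0], "grip": -1}, {"dp": [0.006, 0, 0], "turn": [0, 0, 0], "grip": -1}, {"dp": [0, 0, 0], "turn": [0, 0, 0], "grip": -1}, {"dp": [0, 0, 0], "turn": [0, 0, 0], "grip": -1}]'

```text
clock: 52.45
position: [0.5543, 0.0609, 0.3493]
ee_rot: [0.706, -0.044, 0.705, 0.044]
contact_force: [2.2, -0.1, 2.4]
width: -0.0
```

Run:
```python
from h import *
info()
im=snap('scene','s32',(250,130,350,230),6)
```

```text
t 52.45 grasp W [0.5547 0.0609 0.1943] E [-0.2 50.3] tipz 0.1763 toolx [ 0.002  0.    -1.   ] y ang in E 90.03 z ang in E 0.03 w -0.0 F [ 2.2 -0.1  2.4] q1,q6 [-0.02 -1.71]
```

View pics/s32.png

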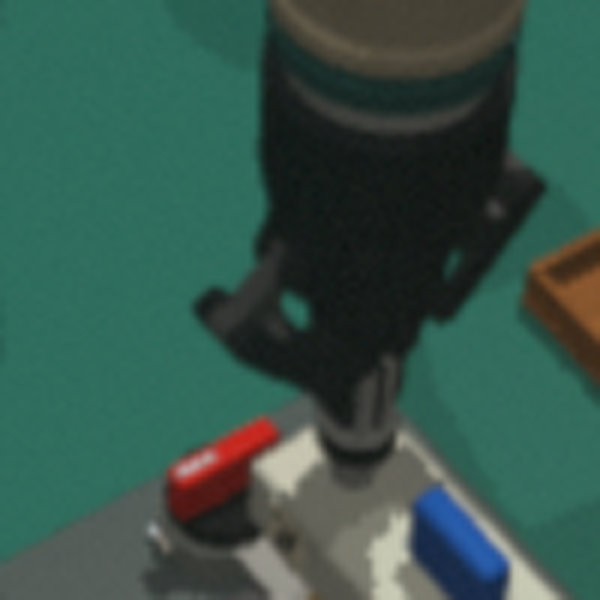

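The fingertip is pressing near the centre of the cap at (358,430), and the spindle has started down. I'll continue until the force rises.

Request:
arm_command --targets '[{"dp": [0.004, 0, 0], "turn": [0, 0, 0], "grip": -1}, {"dp": [0.004, 0, 0], "turn": [0, 0, 0], "grip": -1}, {"dp": [0.002, 0, 0], "turn": [0, 0, 0], "grip": -1}, {"dp": [0, 0, 0], "turn": [0, 0, 0], "grip": -1}]'

```text
clock: 52.9
position: [0.5543, 0.0609, 0.3387]
ee_rot: [0.706, -0.044, 0.705, 0.044]
contact_force: [3.4, -0.5, 4.5]
width: -0.0
```

Request:
arm_command --targets '[{"dp": [0.003, 0, 0], "turn": [0, 0, 0], "grip": -1}, {"dp": [0, 0, 0], "turn": [0, 0, 0], "grip": -1}]'

```text
clock: 53.1
position: [0.5543, 0.0609, 0.3358]
ee_rot: [0.706, -0.044, 0.705, 0.044]
contact_force: [2.6, 0.5, 4.1]
width: -0.0002
```

Request:
arm_command --targets '[{"dp": [0.0015, 0, 0], "turn": [0, 0, 0], "grip": -1}, {"dp": [0, 0, 0], "turn": [0, 0, 0], "grip": -1}]'

```text
clock: 53.3
position: [0.5542, 0.0609, 0.3354]
ee_rot: [0.706, -0.044, 0.705, 0.044]
contact_force: [0.9, 0.4, 10.2]
width: 0.0004
```

The foot is on the blank: the tip stopped at 162 mm (20 mm of travel) and the force jumped to 10 N. Holding for over a second.

Request:
arm_command --targets '[{"dp": [0, 0, 0], "turn": [0, 0, 0], "grip": -1}, {"dp": [0, 0, 0], "turn": [0, 0, 0], "grip": -1}, {"dp": [0, 0, 0], "turn": [0, 0, 0], "grip": -1}, {"dp": [0, 0, 0], "turn": [0, 0, 0], "grip": -1}, {"dp": [0, 0, 0], "turn": [0, 0, 0], "grip": -1}, {"dp": [0, 0, 0], "turn": [0, 0, 0], "grip": -1}, {"dp": [0, 0, 0], "turn": [0, 0, 0], "grip": -1}, {"dp": [0, 0, 0], "turn": [0, 0, 0], "grip": -1}]'

```text
clock: 54.1
position: [0.5542, 0.0609, 0.3354]
ee_rot: [0.706, -0.044, 0.705, 0.044]
contact_force: [2.5, 0.9, 9.2]
width: 0.0003
```

Request:
arm_command --targets '[{"dp": [0, 0, 0], "turn": [0, 0, 0], "grip": -1}, {"dp": [0, 0, 0], "turn": [0, 0, 0], "grip": -1}, {"dp": [0, 0, 0], "turn": [0, 0, 0], "grip": -1}, {"dp": [0, 0, 0], "turn": [0, 0, 0], "grip": -1}, {"dp": [0, 0, 0], "turn": [0, 0, 0], "grip": -1}, {"dp": [0, 0, 0], "turn": [0, 0, 0], "grip": -1}]'

```text
clock: 54.7
position: [0.5542, 0.0609, 0.3354]
ee_rot: [0.706, -0.044, 0.705, 0.044]
contact_force: [2.9, -0.6, 8.5]
width: -0.0001
```

Run:
```python
from h import *
info()
im=snap('scene','s33',(230,140,390,260),5)
```

```text
t 54.7 grasp W [0.5545 0.0609 0.1804] E [-0.3 50.3] tipz 0.1624 toolx [ 0.002  0.    -1.   ] y ang in E 90.03 z ang in E 0.03 w -0.0001 F [ 2.9 -0.6  8.5] q1,q6 [-0.02 -1.71]
```

View pics/s33.png

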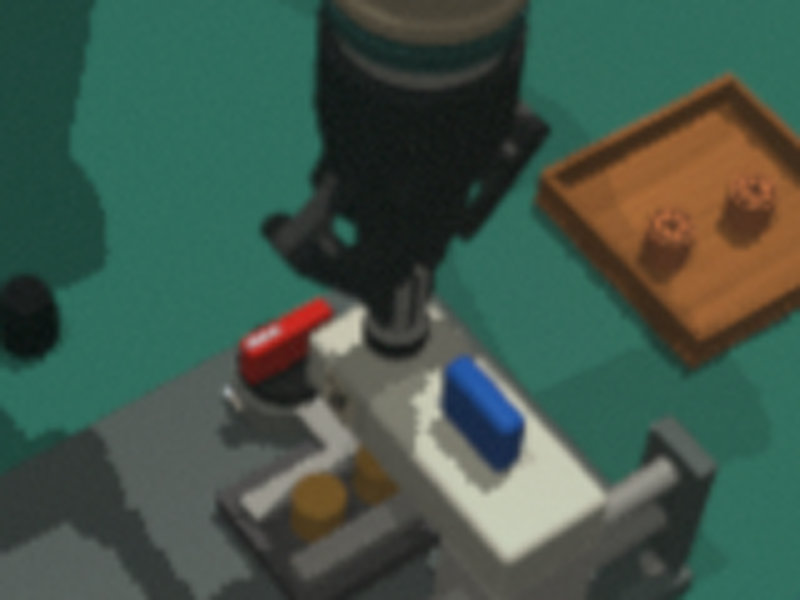

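The cap at (395,335) is down close to the head. It was held for about 1.4 s with the force steady at 8.5–10 N. Now letting it up, then backing away for a clear view.

Request:
arm_command --targets '[{"dp": [-0.006, 0, 0], "turn": [0, 0, 0], "grip": -1}, {"dp": [-0.008, 0, 0], "turn": [0, 0, 0], "grip": -1}, {"dp": [-0.008, 0, 0], "turn": [0, 0, 0], "grip": -1}, {"dp": [-0.02, 0, 0], "turn": [0, 0, 0], "grip": -1}, {"dp": [-0.03, 0, 0], "turn": [0, 0, 0], "grip": -1}, {"dp": [-0.03, 0, 0], "turn": [0, 0, 0], "grip": -1}, {"dp": [0, 0.02, -0.03], "turn": [0, 0, 0], "grip": -1}, {"dp": [0, 0.02, -0.03], "turn": [0, 0, 0], "grip": -1}]'

```text
clock: 55.55
position: [0.4882, 0.0932, 0.4361]
ee_rot: [0.705, -0.043, 0.707, 0.043]
contact_force: [-0.4, -0.0, -0.1]
width: -0.0002
```

Request:
arm_command --targets '[{"dp": [0, 0.02, -0.03], "turn": [0, 0, 0], "grip": -1}, {"dp": [0, 0.02, -0.03], "turn": [0, 0, 0], "grip": -1}, {"dp": [0, 0.03, -0.03], "turn": [0, 0, 0], "grip": -1}, {"dp": [0, 0.03, -0.03], "turn": [0, 0, 0], "grip": -1}, {"dp": [0, 0.03, -0.02], "turn": [0, 0, 0], "grip": -1}, {"dp": [0, 0.03, 0], "turn": [0, 0, 0], "grip": -1}, {"dp": [0, 0.03, 0], "turn": [0, 0, 0], "grip": -1}, {"dp": [0, 0, 0], "turn": [0, 0, 0], "grip": -1}]'

```text
clock: 56.35
position: [0.3254, 0.2664, 0.4355]
ee_rot: [0.704, -0.045, 0.707, 0.045]
contact_force: [0.2, -0.1, -0.0]
width: -0.0001
```

Run:
```python
from h import *
info()
im=snap('scene','s34',(200,150,400,300),4)
t=snap('top','t34',(200,150,340,270),5)
```

```text
t 56.35 grasp W [0.3248 0.2663 0.2805] E [-203.1  282.4] tipz 0.2625 toolx [-0.004 -0.    -1.   ] y ang in E 90.26 z ang in E 0.26 w -0.0001 F [ 0.2 -0.1 -0. ] q1,q6 [ 0.52 -1.18]
```

View pics/s34.png

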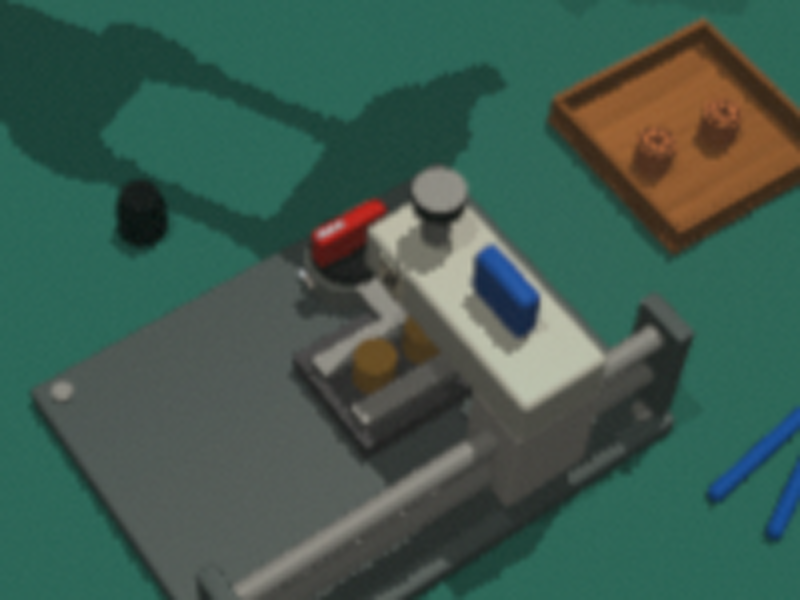

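View pics/t34.png

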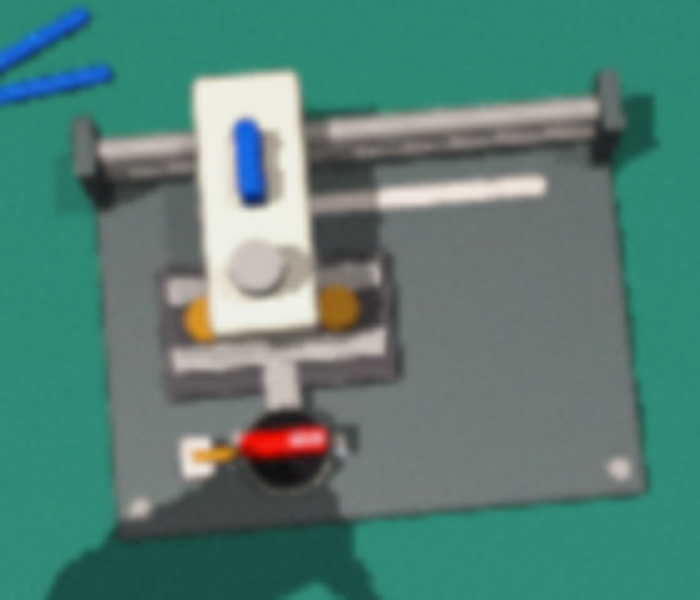

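View pics/s34_full.png

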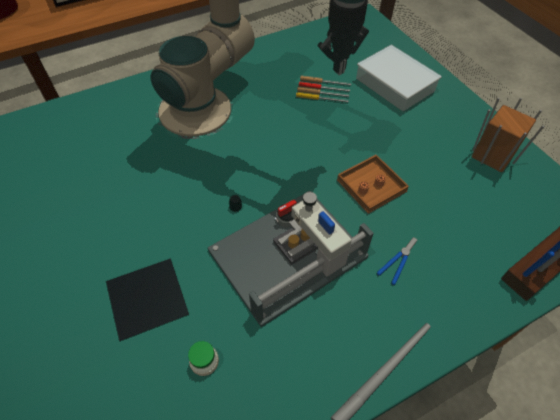

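The spindle is back up with the cap raised at (438,190), the knob is aligned, and the outer blanks sit on either side of the head. Both seals are in the tray, and the loupe, paste and pliers haven't moved. Handing in.

Run:
```python
from h import *
im=manip.get_image('top')[:,:,::-1].copy()
print([b for b in blobs(im,(0,180,150),(6,255,255)) if 240<b[0][0]<270])
print(manip.sign_off())
```

```text
[([253.3, 238.1], [248, 236, 11, 5, 46])]
the job is handed in; nothing more can be done
None
```

The changeover is finished and I handed it in at about 56 s of the 210 s allowed.

- **What I did, in order:**
  - Slid the head to its parked stop.
  - Turned the knob past its click to about 1.28 rad, just short of the 1.3 rad stop.
  - Stood both copper seals in the tray.
  - Loaded all three brass blanks between the jaws.
  - Turned the knob back home.
  - Slid the head over the middle blank.
  - Pressed the spindle about 20 mm down; the force jumped from about 4 to 10 N as the foot landed. I held it there for about 1.4 s, then let it spring up.
- **Last checks:** The red bar was within 0.2 px of its starting position in the top view, and the gripper read about -0.015 rad at locking, inside the home range. The seals stand upright in the tray and the spindle is back up. The loupe, paste and pliers looked unmoved.
- **Not fully confirmed:** In the final view the middle blank was hidden by the head and the +y one only partly visible. All three showed upright and clamped before I moved the head back, and the foot stopped at the height of a seated blank.
- **Disagreements:** The two cameras differed by up to about 5 mm on most points and 12 mm on the tray, so I used averages. The first blank slid about 4 mm in the open vise after I placed it, probably the announced knock; it stayed upright and closing the jaw put it in line.

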